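# Gauge and sort grill legs

### The arm

A 7-joint arm with a two-finger parallel gripper is mounted at the origin on the work surface. World frame = base frame: x ahead of the robot, y to its left, z up, the work surface at z = 0. Lengths are in m, angles in rad, forces in N, time in s.
With the tool pointing down it reaches from about 0.425 to 0.975 m from the base axis. Payload 16.7 kg.
Tool frame: the origin (TCP) lies at the very end of the fingers, on their centre line; the grasp point (between the pads) lies 19 mm behind it; z points along the fingers, y is the line along which they close (so a half turn about z gives the same grasp; the last joint's range is limited). The gripper opens to 85 mm and grips with 20 to 120 N. Pads are 22 mm wide; open, the fingers measure 114 mm over their backs; the gripper's body (76 mm by 85 mm) begins 54 mm behind the grasp point. The pads swing forward as they close: fully open they stand 13 mm farther back than shut.
Start: joints at [1.044, 0.426, 0.074, 1.606, -0.034, 1.111, -0.067], TCP at [0.248, -0.628, 0.231] pointing down, gripper open.
Joint ranges: [-2.85, 2.85], [-0.5, 2.14], [-1.23, 1.37], [0.21, 2.46], [-1.02, 4.16], [0.16, 2.05], [-2.73, 2.73]. Speed limits (rad/s): [1.89, 1.89, 2.39, 2.39, 3.01, 3.01, 3.01].

### API

Orientations are given as a unit quaternion [x, y, z, w].
In Python, from workcell import observe, grab_frame, job_done gives the robot as it stands.
- The arm moves only by the tool apply_moves, never from a script. Its argument "moves" is a list of rows, each a list of 7 numbers: the shift along the tool's x, y, z in mm, then the turn, a rotation vector about the tool's x, y, z in rad, then the opening, from 0 (shut) to 1 (fully open). A call has 1 to 5 rows; each row shifts and turns the commanded pose from where the row before left it, along the tool's axes as they then stand; what a row does not reach is not made up. A row lasts 1/12 s, in which the tool goes at most 41.7 mm and 7.16 degrees, less where a joint would pass 70% of its speed; a pose out of reach is approached as far as the arm can. A call with a gripper value outside its range is refused whole. The fingers move at their own pace and stop on an object; "squeeze" is the grip in N (left out, the last holds). Time passes only in rows, so rows that do not move let the fingers close. It gives the time, the measured TCP pose, the force, the opening and the grip force at its end, in the units of the state.
- observe(): the state, without advancing time (a new reading comes with each control period).
- grab_frame(name): name is "side" or "top" or "wrist"; returns a dict with "pixels" (420x560x3 uint8, red, green, blue), "range_z" (420x560 float32, m along the optical axis (not along the pixel's ray), 0 where there is no reading), "camera_matrix" (3x3 intrinsics, pixels), "rvec" (rotation vector, rad) and "tvec" (3), from world to camera coordinates, as OpenCV has them. Camera axes: x right, y down, z forward; pixel columns grow to the right and rows downward; lengths in m; the calibration is good to about 2 mm. The wrist camera is an equidistant fisheye: a pixel r from the principal point sees the ray r / f radians off the axis. A picture is of the moment at which its call begins.
- job_done(): hands the job in; it is judged then, once.
The state is a dict: "clock": time; "qpos": joint angles; "qvel": joint speeds; "joint_torque": joint torques, N m; "position": TCP position; "orientation": TCP orientation; "force": force on the tool from outside, world axes, zero at the start; "torque": the same for the moment, N m; "grip_width": finger opening in m; "grasp_force": force on a finger pad.
Only numpy, scipy, OpenCV 4.12 (cv2) and the standard library are available. Lean on these libraries where they do the work, as an engineer would, in place of code of your own. Each camera call takes 0.05 s, during which the arm holds its last target. There are 200 camera calls.

### The job

Slide the blue gauge block off its brass pad until it is centred on the white line and leave it there; then, one at a time, the red-ringed leg first, then the yellow, then the blue if there is one, stand each leg upright on the middle of the brass pad, let go of it and feel whether its top is higher or lower than the block's step. Stand every leg that is taller than the step upright in a slot of the green tray and every shorter one in a slot of the orange tray. When all are sorted, slide the block fully back over the pad, without disturbing the tools and the oil tin.

Things in the scene. Friction and masses are not known exactly. Their poses are not given: they have to be found in the camera images.
- leg_red_1_ring (a point): Upright leg, aluminium column 34 mm across, flat top, on a black foot 50 mm across, 8 mm thick, with a thin red washer on it. Overall height 62 or 76 mm, unknown (the name does not tell). Point: centre of its red ring (12 mm wide), on the axis, always 31 mm above the foot's underside; z up the leg. Just one of the two red-ringed legs is on the bench.
- leg_red_2_ring (a point): Upright leg, aluminium column 34 mm across, flat top, on a black foot 50 mm across, 8 mm thick, with a thin red washer on it. Overall height 62 or 76 mm, unknown (the name does not tell). Point: centre of its red ring (12 mm wide), on the axis, always 31 mm above the foot's underside; z up the leg. Just one of the two red-ringed legs is on the bench.
- leg_yellow_1_ring (a point): Upright leg, aluminium column 34 mm across, flat top, on a black foot 50 mm across, 8 mm thick, with a thin yellow washer on it. Overall height 62 or 76 mm, unknown (the name does not tell). Point: centre of its yellow ring (12 mm wide), on the axis, always 31 mm above the foot's underside; z up the leg. Just one of the two yellow-ringed legs is on the bench.
- leg_yellow_2_ring (a point): Upright leg, aluminium column 34 mm across, flat top, on a black foot 50 mm across, 8 mm thick, with a thin yellow washer on it. Overall height 62 or 76 mm, unknown (the name does not tell). Point: centre of its yellow ring (12 mm wide), on the axis, always 31 mm above the foot's underside; z up the leg. Just one of the two yellow-ringed legs is on the bench.
- leg_blue_1_ring (a point): Upright leg, aluminium column 34 mm across, flat top, on a black foot 50 mm across, 8 mm thick, with a thin blue washer on it. Overall height 62 or 76 mm, unknown (the name does not tell). Point: centre of its blue ring (12 mm wide), on the axis, always 31 mm above the foot's underside; z up the leg. At most one of the two blue-ringed legs is there.
- leg_blue_2_ring (a point): Upright leg, aluminium column 34 mm across, flat top, on a black foot 50 mm across, 8 mm thick, with a thin blue washer on it. Overall height 62 or 76 mm, unknown (the name does not tell). Point: centre of its blue ring (12 mm wide), on the axis, always 31 mm above the foot's underside; z up the leg. At most one of the two blue-ringed legs is there.
- pad (a point): centre of the round brass pad (54 mm across, flush) on the step gauge's fixed dark plate, 6 mm above the bench; the plate is 130 mm (x) by 230 mm (y), 6 mm thick; the pad lies 55 mm from the plate's centre towards its -y end. y points along the slideway towards the white line. The parked block stands over it
- line (a point): middle of the white line across the gauge plate, 85 mm along +y from the pad centre, on the plate's top face; the white stripe round the block's middle lines up with it in the working position
- step_block (a joint): position of the blue gauge block on its slideway, m: 0 = parked, centred over the pad (end stop); 0.085 = centred on the white line; 0.11 = far end stop. Grows along the plate's +y, slides with light friction (about 2 N), stays where left
- block_fin (a point): centre of the black fin on the gauge block, the grip for sliding it: 20 mm thick along the plate's x (pinch across this), 36 mm along y, 35 mm tall (from 75 to 110 mm above the bench). The block below is 56 mm (x) by 40 mm (y); the fin stands 18 mm to +x of its middle. x, y as the plate's
- step_top (a point): the gauge step: middle of the free flat top of the blue block (36 mm along x by 40 mm along y) beside the fin, 69 mm above the plate (75 mm above the bench). A 76 mm leg on the pad stands 7 mm above it, a 62 mm leg 7 mm below
- tray_tall: green tray for the tall legs, fixed: 82 mm (x) by 225 mm (y), open on top, walls and floor 5 mm thick, rim 18 mm above the bench; two cross walls make three slots in a row along y, centred at y = -73, 0 and +73 mm, each about 68 mm (y) by 72 mm (x) inside. Origin at the centre of its underside
- tray_short: orange tray for the short legs, fixed: same shape, size and slots as the green one. Origin at the centre of its underside
- oil_tin: closed steel oil tin, 60 mm across, 90 mm tall; origin at the centre of its underside; not part of the job
- tape_measure: yellow tape measure, 65 x 65 x 35 mm; origin at the centre of its underside; sometimes absent; not part of the job
- screwdriver: screwdriver with a red handle, lying flat; not part of the job

How it is judged:
On the way, in this order (a step that is already met when the one before it is completed fails the run):
1. the gauge block is centred on the white line (within 8 mm) (value of joint step_block between 0.077 and 0.093 m and velocity of joint step_block between -0.01 and 0.01 m/s), for 0.3 s.
2. the red-ringed leg stands on the pad (within 14 mm of its middle), upright and let go, beside the step block at its line (horizontal distance between each of leg_red_1_ring, leg_red_2_ring and pad below 0.014 m and z of leg_red_1_ring in the frame of pad between 0.028 and 0.035 m and angle between each of leg_red_1_ring, leg_red_2_ring's own z axis and vertical below 0.06 rad and contact force between each of leg_red_1, leg_red_2 and the fingers below 0.1 N and linear speed of each of leg_red_1, leg_red_2 below 0.02 m/s and y of leg_red_1_ring in the frame of step_top between -0.108 and -0.062 m and z of leg_red_2_ring in the frame of pad between 0.028 and 0.035 m and y of leg_red_2_ring in the frame of step_top between -0.108 and -0.062 m), for 0.3 s.
3. the yellow-ringed leg stands on the pad (within 14 mm of its middle), upright and let go, beside the step block at its line (horizontal distance between each of leg_yellow_1_ring, leg_yellow_2_ring and pad below 0.014 m and z of leg_yellow_1_ring in the frame of pad between 0.028 and 0.035 m and angle between each of leg_yellow_1_ring, leg_yellow_2_ring's own z axis and vertical below 0.06 rad and contact force between each of leg_yellow_1, leg_yellow_2 and the fingers below 0.1 N and linear speed of each of leg_yellow_1, leg_yellow_2 below 0.02 m/s and y of leg_yellow_1_ring in the frame of step_top between -0.108 and -0.062 m and z of leg_yellow_2_ring in the frame of pad between 0.028 and 0.035 m and y of leg_yellow_2_ring in the frame of step_top between -0.108 and -0.062 m), for 0.3 s.
4. the blue-ringed leg stands on the pad (within 14 mm of its middle), upright and let go, beside the step block at its line (horizontal distance between each of leg_blue_1_ring, leg_blue_2_ring and pad below 0.014 m and z of leg_blue_1_ring in the frame of pad between 0.028 and 0.035 m and angle between each of leg_blue_1_ring, leg_blue_2_ring's own z axis and vertical below 0.06 rad and contact force between each of leg_blue_1, leg_blue_2 and the fingers below 0.1 N and linear speed of each of leg_blue_1, leg_blue_2 below 0.02 m/s and y of leg_blue_1_ring in the frame of step_top between -0.108 and -0.062 m and z of leg_blue_2_ring in the frame of pad between 0.028 and 0.035 m and y of leg_blue_2_ring in the frame of step_top between -0.108 and -0.062 m), for 0.3 s.
At the end, for the whole second after the job is handed in: every leg taller than the step stands upright (within 4 degrees) on the floor of a slot of the green tray and every shorter one on that of the orange tray, at rest, and the gauge block is parked over the pad (within 8 mm of its stop) (((x of leg_red_1_ring in the frame of tray_tall between -0.03 and 0.03 m and y of leg_red_1_ring in the frame of tray_tall between -0.105 and 0.105 m and z of leg_red_1_ring in the frame of tray_tall between 0.031 and 0.042 m and z of leg_red_1 in the frame of tray_tall above 0.046 m) or (x of leg_red_1_ring in the frame of tray_short between -0.03 and 0.03 m and y of leg_red_1_ring in the frame of tray_short between -0.105 and 0.105 m and z of leg_red_1_ring in the frame of tray_short between 0.031 and 0.042 m and z of leg_red_1 in the frame of tray_short below 0.046 m)) and angle between each of leg_red_1_ring, leg_red_2_ring, leg_yellow_1_ring, leg_yellow_2_ring, leg_blue_1_ring, leg_blue_2_ring's own z axis and vertical below 0.08 rad and linear speed of each of leg_red_1, leg_red_2, leg_yellow_1, leg_yellow_2, leg_blue_1, leg_blue_2 below 0.03 m/s and ((x of leg_red_2_ring in the frame of tray_tall between -0.03 and 0.03 m and y of leg_red_2_ring in the frame of tray_tall between -0.105 and 0.105 m and z of leg_red_2_ring in the frame of tray_tall between 0.031 and 0.042 m and z of leg_red_2 in the frame of tray_tall above 0.046 m) or (x of leg_red_2_ring in the frame of tray_short between -0.03 and 0.03 m and y of leg_red_2_ring in the frame of tray_short between -0.105 and 0.105 m and z of leg_red_2_ring in the frame of tray_short between 0.031 and 0.042 m and z of leg_red_2 in the frame of tray_short below 0.046 m)) and ((x of leg_yellow_1_ring in the frame of tray_tall between -0.03 and 0.03 m and y of leg_yellow_1_ring in the frame of tray_tall between -0.105 and 0.105 m and z of leg_yellow_1_ring in the frame of tray_tall between 0.031 and 0.042 m and z of leg_yellow_1 in the frame of tray_tall above 0.046 m) or (x of leg_yellow_1_ring in the frame of tray_short between -0.03 and 0.03 m and y of leg_yellow_1_ring in the frame of tray_short between -0.105 and 0.105 m and z of leg_yellow_1_ring in the frame of tray_short between 0.031 and 0.042 m and z of leg_yellow_1 in the frame of tray_short below 0.046 m)) and ((x of leg_yellow_2_ring in the frame of tray_tall between -0.03 and 0.03 m and y of leg_yellow_2_ring in the frame of tray_tall between -0.105 and 0.105 m and z of leg_yellow_2_ring in the frame of tray_tall between 0.031 and 0.042 m and z of leg_yellow_2 in the frame of tray_tall above 0.046 m) or (x of leg_yellow_2_ring in the frame of tray_short between -0.03 and 0.03 m and y of leg_yellow_2_ring in the frame of tray_short between -0.105 and 0.105 m and z of leg_yellow_2_ring in the frame of tray_short between 0.031 and 0.042 m and z of leg_yellow_2 in the frame of tray_short below 0.046 m)) and ((x of leg_blue_1_ring in the frame of tray_tall between -0.03 and 0.03 m and y of leg_blue_1_ring in the frame of tray_tall between -0.105 and 0.105 m and z of leg_blue_1_ring in the frame of tray_tall between 0.031 and 0.042 m and z of leg_blue_1 in the frame of tray_tall above 0.046 m) or (x of leg_blue_1_ring in the frame of tray_short between -0.03 and 0.03 m and y of leg_blue_1_ring in the frame of tray_short between -0.105 and 0.105 m and z of leg_blue_1_ring in the frame of tray_short between 0.031 and 0.042 m and z of leg_blue_1 in the frame of tray_short below 0.046 m)) and ((x of leg_blue_2_ring in the frame of tray_tall between -0.03 and 0.03 m and y of leg_blue_2_ring in the frame of tray_tall between -0.105 and 0.105 m and z of leg_blue_2_ring in the frame of tray_tall between 0.031 and 0.042 m and z of leg_blue_2 in the frame of tray_tall above 0.046 m) or (x of leg_blue_2_ring in the frame of tray_short between -0.03 and 0.03 m and y of leg_blue_2_ring in the frame of tray_short between -0.105 and 0.105 m and z of leg_blue_2_ring in the frame of tray_short between 0.031 and 0.042 m and z of leg_blue_2 in the frame of tray_short below 0.046 m)) and value of joint step_block below 0.008 m); the robot touches nothing.
It fails at once if the oil tin is moved by more than 30 mm (distance of oil_tin from where it was at the start of the episode above 0.03 m).
It fails at once if the tape measure is moved by more than 30 mm (distance of tape_measure from where it was at the start of the episode above 0.03 m).
It fails at once if the screwdriver is moved by more than 30 mm (distance of screwdriver from where it was at the start of the episode above 0.03 m).
Of leg_red_1, leg_red_2 only 1 to 1 are there at a start; the rules pass over those that are not, and their reading is None.
Of leg_yellow_1, leg_yellow_2 only 1 to 1 are there at a start; the rules pass over those that are not, and their reading is None.
Of leg_blue_1, leg_blue_2, tape_measure only 1 to 1 are there at a start; the rules pass over those that are not, and their reading is None.
At some moment in a run one of leg_red_1, leg_red_2, leg_yellow_1, leg_yellow_2, leg_blue_1, leg_blue_2 may be knocked a few centimetres aside while the robot is not near it.
It also fails if it takes over 210 s, if anything falls off the work surface, if the arm or the gripper's body presses on something with over 40 N, if the wrist force passes 120 N, or if a joint passes its speed limit or range.

## Working session

There is one attempt and no reset: what is moved stays moved. The work goes in short steps, Python scripts to look and compute and a tool call to move; the robot and the scene stay as the last step left them, time stands still between calls to the robot, and variables do not carry over. Pictures are saved under pics/ and viewed, at most 14 in all, crops included, and the job is handed in when it is done.

Besides the shell and the picture viewer there is one more tool, called after "Call:" by a JSON object that holds its "op" and its "data". apply_moves: Moves the arm, as the interface text tells. Its arguments: {"type":"object","properties":{"moves":{"type":"array","items":{"type":"array","items":{"type":"number"}}},"squeeze":{"type":"number"}},"required":["moves"]}

```bash
ls; mkdir -p pics
cat > h.py <<'E'
import numpy as np, cv2
from scipy.spatial.transform import Rotation as R
from workcell import observe, grab_frame, job_done
def save(n,f): cv2.imwrite(f'pics/{n}.png', f['pixels'][:,:,::-1])
def cloud(f):
    # world xyz per pixel from range (pinhole cams)
    K=f['camera_matrix']; z=f['range_z']; h,w=z.shape
    u,v=np.meshgrid(np.arange(w),np.arange(h))
    c=np.stack([(u-K[0,2])/K[0,0]*z,(v-K[1,2])/K[1,1]*z,z],-1)
    Rm=cv2.Rodrigues(np.array(f['rvec'],float))[0]
    return (c-np.array(f['tvec']).reshape(3))@Rm
def st():
    s=observe(); print(round(s['clock'],2),np.round(s['position'],4),np.round(R.from_quat(s['orientation']).as_matrix(),3).tolist(),s['grip_width'],np.round(s['force'],1)); return s
E
python3 - <<'E'
from h import *
s=st()
for n in('side','top'):
    f=grab_frame(n); save(n+'0',f); np.savez(n+'0.npz',**{k:np.array(v) for k,v in f.items()})
    print(n,f['camera_matrix'].tolist(),f['rvec'],f['tvec'])
E
```

```text
pics
0.0 [ 0.2482 -0.6273  0.2306] [[0.93, 0.368, -0.001], [0.368, -0.93, 0.001], [-0.0, -0.001, -1.0]] 0.08515169979079325 [-0.1  1.   0.6]
side [[480.58325935625993, 0.0, 277.62349945520094], [0.0, 480.58325935625993, 217.41231292764118], [0.0, 0.0, 1.0]] [ 0.82766642 -2.43127689  1.26188888] [0.43821271 0.28557974 0.76151139]
top [[513.8168673397215, 0.0, 284.8407686354804], [0.0, 513.8168673397215, 216.42354819722098], [0.0, 0.0, 1.0]] [ 2.11113777 -2.15063124  0.21082711] [-0.01133501  0.55873091  1.14135069]
```

View pics/top0.png

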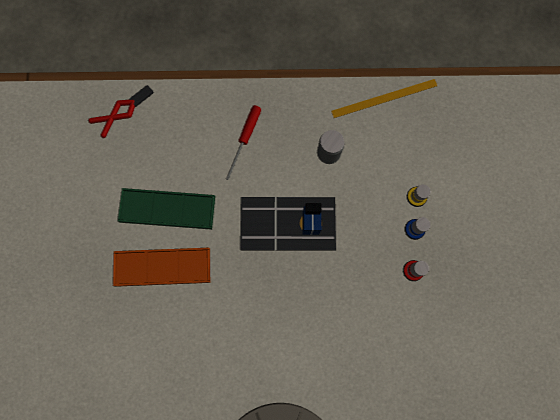

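View pics/side0.png

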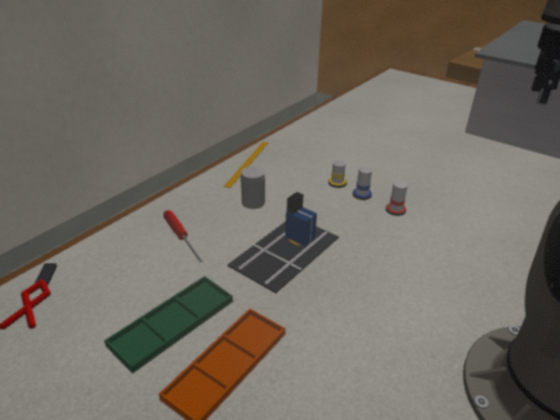

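Top view: plate about (288,223) with the blue block at its right end (312,220) and the white line at x≈275. Green tray is at (166,208) and orange at (161,267). The legs are yellow (418,196), blue (416,228) and red (414,270), and the oil tin is at (330,147). A blue leg is present, so there is no tape measure. Next I measure.

```bash
cat >> h.py <<'E'
def hsv(f): return cv2.cvtColor(np.ascontiguousarray(f['pixels']),cv2.COLOR_RGB2HSV)
def rect(P,m):
    q=P[m][:,:2].astype(np.float32); (c,sz,a)=cv2.minAreaRect(q); return np.round(c,4),np.round(sz,4),round(a,1)
E
cat > m0.py <<'E'
from h import *
f={k:v for k,v in np.load('top0.npz').items()}
P=cloud(f); H=hsv(f); h,s,v=[H[...,i].astype(int) for i in range(3)]
ok=f['range_z']>0
def box(u0,u1,v0,v1):
    m=np.zeros(ok.shape,bool); m[v0:v1,u0:u1]=1; return m&ok
print('bench z',np.median(P[300:380,150:400][...,2]))
g=box(110,225,180,235)&(P[...,2]>.012); print('green',rect(P,g&(h>45)&(h<90)&(s>100)),g.sum())
o=box(105,220,240,295)&(P[...,2]>.012); print('orange',rect(P,o&(h<20)&(s>150)),o.sum())
pl=box(235,340,190,256)&(v<90)&(P[...,2]>.002)&(P[...,2]<.012); print('plate',rect(P,pl),pl.sum())
fin=box(295,330,195,245)&(P[...,2]>.100); print('fin',rect(P,fin),P[fin][:,2].max())
stp=box(295,330,195,245)&(abs(P[...,2]-.075)<.006); print('step',rect(P,stp))
t=box(310,350,120,170)&(P[...,2]>.08); print('tin',rect(P,t),np.median(P[t][:,2]))
for n,(a,b) in dict(yellow=(185,210),blue=(217,240),red=(258,283)).items():
    w=box(400,440,a,b); top=w&(P[...,2]>.055); print(n,rect(P,top),np.median(P[top][:,2]),top.sum(),rect(P,w&(P[...,2]>.006)))
w=box(222,268,100,185)&(P[...,2]>.008); print('sd',rect(P,w))
E
python3 m0.py
```

```text
bench z 0.0003115744744548106
green (array([0.591 , 0.2619]), array([0.2238, 0.0825]), 84.7) 691
orange (array([0.4512, 0.2711]), array([0.082 , 0.2247]), 1.2) 701
plate (array([ 0.5505, -0.0286]), array([0.2308, 0.1303]), 89.1) 3669
fin (array([ 0.5677, -0.0826]), array([0.0337, 0.0206]), 88.2) 0.11522951300797957
step (array([ 0.5495, -0.0821]), array([0.0391, 0.0555]), 88.5)
tin (array([ 0.727 , -0.1319]), array([0.0552, 0.0557]), 1.1) 0.089014030851256
yellow (array([ 0.6106, -0.3439]), array([0.0321, 0.031 ]), 82.5) 0.06144463822863237 162 (array([ 0.6112, -0.3493]), array([0.0909, 0.0494]), 87.1)
blue (array([ 0.5305, -0.333 ]), array([0.0329, 0.0338]), 37.9) 0.07481574785935075 206 (array([ 0.5306, -0.3303]), array([0.069, 0.045]), 49.2)
red (array([ 0.4314, -0.3233]), array([0.0335, 0.032 ]), 82.2) 0.07492937003777758 210 (array([ 0.4355, -0.3398]), array([0.0483, 0.081 ]), 12.1)
sd (array([0.7495, 0.0722]), array([0.0395, 0.199 ]), 70.6)
```

Everything fits the stated sizes: plate yaw is −0.9°, pad ≈(0.5496,−0.0836), line ≈(0.551,0.001), fin ≈(0.568,−0.083). I'll turn the tool so its y axis lies along plate x, then go above the fin.

Call:
{"op": "apply_moves", "data": {"moves": [[0, 0, 0, 0, 0, -0.118, 0.7], [0, 0, 0, 0, 0, -0.118, 0.7], [0, 0, 0, 0, 0, -0.118, 0.7], [0, 0, 0, 0, 0, -0.118, 0.7], [0, 0, 0, 0, 0, -0.118, 0.7]]}}

```text
clock: 0.52
position: [0.2482, -0.6274, 0.2309]
orientation: [0.884, 0.467, 0.0, -0.0]
force: [0.4, -0.1, 0.1]
grip_width: 0.0598
grasp_force: 0.0
```

Call:
{"op": "apply_moves", "data": {"moves": [[0, 0, 0, 0, 0, -0.118, 0.7], [0, 0, 0, 0, 0, -0.118, 0.7], [0, 0, 0, 0, 0, -0.118, 0.7], [0, 0, 0, 0, 0, -0.118, 0.7], [0, 0, 0, 0, 0, -0.118, 0.7]]}}

```text
clock: 0.93
position: [0.2482, -0.6274, 0.2309]
orientation: [0.71, 0.704, 0.0, -0.0]
force: [0.1, -0.3, -0.4]
grip_width: 0.0593
grasp_force: 0.0
```

Call:
{"op": "apply_moves", "data": {"moves": [[34, 20, 0, 0, 0, 0, 0.7], [34, 20, 0, 0, 0, 0, 0.7], [34, 20, 0, 0, 0, 0, 0.7], [34, 20, 0, 0, 0, 0, 0.7], [34, 20, 0, 0, 0, 0, 0.7]]}}

```text
clock: 1.35
position: [0.3511, -0.4573, 0.231]
orientation: [0.712, 0.702, -0.0, -0.0]
force: [0.4, -0.8, 0.8]
grip_width: 0.0601
grasp_force: 0.0
```

Call:
{"op": "apply_moves", "data": {"moves": [[34, 20, 0, 0, 0, 0, 0.7], [34, 20, 0, 0, 0, 0, 0.7], [34, 20, 0, 0, 0, 0, 0.7], [34, 20, 0, 0, 0, 0, 0.7], [34, 20, 0, 0, 0, 0, 0.7]]}}

```text
clock: 1.77
position: [0.4535, -0.2887, 0.2313]
orientation: [0.712, 0.702, -0.0, -0.0]
force: [0.3, -1.1, 0.0]
grip_width: 0.0596
grasp_force: 0.0
```

Call:
{"op": "apply_moves", "data": {"moves": [[34, 20, 0, 0, 0, 0, 0.7], [34, 20, 0, 0, 0, 0, 0.7], [34, 20, 0, 0, 0, 0, 0.7], [34, 20, 0, 0, 0, 0, 0.7], [34, 20, 0, 0, 0, 0, 0.7]]}}

```text
clock: 2.18
position: [0.556, -0.1202, 0.2313]
orientation: [0.712, 0.702, -0.0, -0.0]
force: [0.5, -0.4, 0.1]
grip_width: 0.0599
grasp_force: 0.0
```

Run:
```python
from h import *
s=st(); print(np.round(s['qpos'],3))
f=grab_frame('wrist'); save('w1',f); print(f['camera_matrix'].tolist(),f['rvec'],f['tvec'])
print(f['range_z'].min(),f['range_z'].max())
```

```text
2.18 [ 0.556  -0.1202  0.2313] [[0.014, 1.0, -0.0], [1.0, -0.014, -0.0], [-0.0, -0.0, -1.0]] 0.059852721768574424 [ 0.5 -0.4  0.1]
[ 0.482  0.288 -0.459  1.824  0.145  1.062 -0.046]
[[325.19226210127806, 0.0, 277.3515345352214], [0.0, 325.19226210127806, 206.3680991136171], [0.0, 0.0, 1.0]] [-2.81290722e+00  1.89319177e-02  2.47105752e-03] [-0.55955815 -0.14904914  0.3436304 ]
0.0 1.5536978
```

Tracking is accurate. Next: go down over the fin, grip it, and slide it 85 mm.

Call:
{"op": "apply_moves", "data": {"moves": [[37, 11.5, 0, 0, 0, 0, 0.7], [0, 0, 40, 0, 0, 0, 0.7], [0, 0, 40, 0, 0, 0, 0.7], [0, 0, 40, 0, 0, 0, 0.7], [0, 0, 28, 0, 0, 0, 0.7]], "squeeze": 25}}

```text
clock: 2.65
position: [0.5659, -0.0848, 0.08]
orientation: [0.712, 0.702, -0.001, -0.001]
force: [0.7, -0.2, 0.2]
grip_width: 0.0595
grasp_force: 0.0
```

Call:
{"op": "apply_moves", "data": {"moves": [[0, 0, 0, 0, 0, 0, 0.0], [0, 0, 0, 0, 0, 0, 0.0], [0, 0, 0, 0, 0, 0, 0.0], [0, 0, 0, 0, 0, 0, 0.0], [0, 0, 0, 0, 0, 0, 0.0]]}}

```text
clock: 3.07
position: [0.5691, -0.0851, 0.0854]
orientation: [0.712, 0.702, 0.001, 0.001]
force: [4.1, 1.1, 1.2]
grip_width: 0.0192
grasp_force: 30.8
```

Call:
{"op": "apply_moves", "data": {"moves": [[18, 0, 0, 0, 0, 0, 0], [22, 0, 0, 0, 0, 0, 0], [22, 0, 0, 0, 0, 0, 0], [15, 0, 0, 0, 0, 0, 0], [8, 0, 0, 0, 0, 0, 0]]}}

```text
clock: 3.48
position: [0.5707, 0.0018, 0.0855]
orientation: [0.712, 0.703, 0.002, 0.002]
force: [7.3, -2.8, 0.6]
grip_width: 0.0197
grasp_force: 30.6
```

Call:
{"op": "apply_moves", "data": {"moves": [[0, 0, 0, 0, 0, 0, 0], [0, 0, 0, 0, 0, 0, 0], [0, 0, 0, 0, 0, 0, 0.7], [0, 0, 0, 0, 0, 0, 0.7], [0, 0, 0, 0, 0, 0, 0.7]]}}

```text
clock: 3.9
position: [0.5688, -0.0003, 0.0841]
orientation: [0.712, 0.702, 0.0, 0.0]
force: [0.1, -0.4, 0.2]
grip_width: 0.055
grasp_force: 0.0
```

Run:
```python
from h import *
s=st(); f=grab_frame('side'); P=cloud(f); H=hsv(f); z=P[...,2]
ok=f['range_z']>0
m=ok&(H[...,0]>100)&(H[...,0]<130)&(H[...,1]>80)&(z>.02)&(z<.09)&(P[...,1]>-.12)&(abs(P[...,0]-.55)<.08)
q=P[m]; print(m.sum(),q.min(0),q.max(0)); t=q[abs(q[:,2]-.075)<.006]; print(len(t), t.min(0) if len(t) else 0,t.max(0) if len(t) else 0)
f=grab_frame('top');P=cloud(f);H=hsv(f);z=P[...,2]
print([ (n,np.round(P[a:b,395:445][(z[a:b,395:445]>.055)].mean(0),4)) for n,a,b in (('y',180,212),('b',214,245),('r',255,290))])
save('t2',f)
```

```text
3.9 [ 5.688e-01 -3.000e-04  8.410e-02] [[0.014, 1.0, 0.001], [1.0, -0.014, -0.0], [-0.0, 0.001, -1.0]] 0.05500699567130881 [ 0.1 -0.4  0.2]
642 [ 0.52260546 -0.01628043  0.02000617] [0.57600758 0.02592316 0.08899234]
222 [ 0.52260546 -0.01628043  0.06900076] [0.57600758 0.02592316 0.07979187]
[('y', array([ 0.5981, -0.3273,  0.116 ])), ('b', array([ 0.526 , -0.3256,  0.096 ])), ('r', array([ 0.43  , -0.3174,  0.0903]))]
```

Call:
{"op": "apply_moves", "data": {"moves": [[0, 0, -37, 0, 0, 0, 0.9], [0, 0, -37, 0, 0, 0, 0.9], [0, 0, -37, 0, 0, 0, 0.9], [0, 0, -36, 0, 0, 0, 0.9], [-36, -14.7, 0, 0, 0, 0, 0.9]]}}

```text
clock: 4.42
position: [0.5579, -0.0294, 0.2376]
orientation: [0.709, 0.705, 0.005, 0.003]
force: [0.6, 0.7, -0.4]
grip_width: 0.0765
grasp_force: 0.0
```

Call:
{"op": "apply_moves", "data": {"moves": [[-36, -14.7, 0, 0, 0, 0, 0.9], [-36, -14.7, 0, 0, 0, 0, 0.9], [-36, -14.7, 0, 0, 0, 0, 0.9], [-36, -14.7, 0, 0, 0, 0, 0.9], [-36, -14.7, 0, 0, 0, 0, 0.9]]}}

```text
clock: 4.83
position: [0.4762, -0.2164, 0.2306]
orientation: [0.712, 0.702, 0.0, 0.0]
force: [1.1, 0.3, 0.4]
grip_width: 0.0767
grasp_force: 0.0
```

Call:
{"op": "apply_moves", "data": {"moves": [[-36, -14.7, 0, 0, 0, 0, 0.9], [-36, -14.7, 0, 0, 0, 0, 0.9], [-36, -14.7, 0, 0, 0, 0, 0.9], [0, 0, 0, 0, 0, 0, 0.9]]}}

```text
clock: 5.17
position: [0.4276, -0.3292, 0.2303]
orientation: [0.715, 0.699, -0.001, 0.0]
force: [-1.0, -0.6, -0.6]
grip_width: 0.0766
grasp_force: 0.0
```

```bash
cat >> h.py <<'E'
def wcloud(f):
    K=f['camera_matrix']; z=f['range_z']; h,w=z.shape
    u,v=np.meshgrid(np.arange(w),np.arange(h))
    a=(u-K[0,2])/K[0,0]; b=(v-K[1,2])/K[1,1]; th=np.hypot(a,b)+1e-9
    k=np.tan(np.minimum(th,1.4))/th
    c=np.stack([a*k*z,b*k*z,z],-1)
    Rm=cv2.Rodrigues(np.array(f['rvec'],float))[0]
    return (c-np.array(f['tvec']).reshape(3))@Rm
def legs(P,ok,xy,zmin=.05,zmax=.1,r=.06):
    m=ok&(P[...,2]>zmin)&(P[...,2]<zmax)&(np.hypot(P[...,0]-xy[0],P[...,1]-xy[1])<r)
    zt=np.percentile(P[m][:,2],90); m&=abs(P[...,2]-zt)<.005
    c,rad=cv2.minEnclosingCircle(P[m][:,:2].astype(np.float32)); return np.round(c,4),round(rad,4),round(float(zt),4),int(m.sum())
E
python3 - <<'E'
from h import *
s=st()
f=grab_frame('wrist'); P=wcloud(f); ok=f['range_z']>0
for xy in((.4314,-.3233),(.5305,-.333),(.6106,-.344)): print(legs(P,ok,xy))
save('w3',f)
f=grab_frame('top');P=cloud(f);ok=f['range_z']>0
m=ok&(abs(P[...,2]-.077)<.006)&(abs(P[...,0]-.55)<.05)&(abs(P[...,1])<.06);print('block',rect(P,m))
m=ok&(P[...,2]>.1)&(abs(P[...,0]-.56)<.05)&(abs(P[...,1])<.06);print('fin',rect(P,m))
E
```

```text
5.17 [ 0.4276 -0.3292  0.2303] [[0.023, 1.0, -0.001], [1.0, -0.023, -0.002], [-0.002, -0.001, -1.0]] 0.07664273736179565 [-1.  -0.6 -0.6]
(array([ 0.4351, -0.325 ]), 0.0171, 0.0765, 968)
(array([ 0.5342, -0.3353]), 0.0174, 0.0765, 848)
(array([ 0.6145, -0.3454]), 0.0173, 0.0626, 613)
block (array([0.5431, 0.0036]), array([0.0365, 0.0394]), 88.9)
fin (array([0.5691, 0.0029]), array([0.0356, 0.0196]), 89.0)
```

View pics/w3.png

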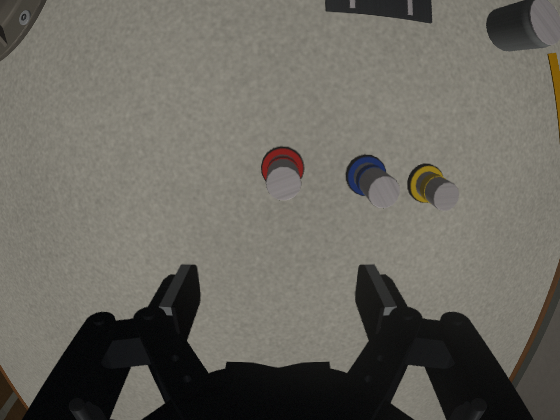

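The wrist view shows red at (283,175), blue (375,180) and yellow (433,185), all upright. The fin moved 85.5 mm, so the block is on the line. Now I grip the red leg.

Call:
{"op": "apply_moves", "data": {"moves": [[5, 5, 40, 0, 0, 0, 0.9], [0, 0, 40, 0, 0, 0, 0.9], [0, 0, 40, 0, 0, 0, 0.9], [0, 0, 40, 0, 0, 0, 0.9], [0, 0, 38, 0, 0, 0, 0.9]], "squeeze": 40}}

```text
clock: 5.68
position: [0.4374, -0.3157, 0.0307]
orientation: [0.711, 0.703, 0.0, 0.0]
force: [1.5, -1.6, -0.7]
grip_width: 0.0767
grasp_force: 0.0
```

Call:
{"op": "apply_moves", "data": {"moves": [[0, 0, 0, 0, 0, 0, 0.9], [0, 0, 0, 0, 0, 0, 0.0], [0, 0, 0, 0, 0, 0, 0.0], [0, 0, 0, 0, 0, 0, 0.0], [0, 0, 0, 0, 0, 0, 0.0]]}}

```text
clock: 6.1
position: [0.4382, -0.318, 0.0349]
orientation: [0.712, 0.702, 0.0, 0.002]
force: [-3.7, 3.6, 14.8]
grip_width: 0.0331
grasp_force: 38.1
```

Call:
{"op": "apply_moves", "data": {"moves": [[0, 0, 0, 0, 0, 0, 0.0], [0, 0, -20, 0, 0, 0, 0.0], [0, 0, -40, 0, 0, 0, 0.0], [0, 0, -30, 0, 0, 0, 0.0], [0, 0, 0, 0, 0, 0, 0.0]]}}

```text
clock: 6.52
position: [0.4399, -0.319, 0.1296]
orientation: [0.712, 0.702, 0.001, 0.005]
force: [1.5, 0.4, -2.9]
grip_width: 0.0331
grasp_force: 40.7
```

```bash
python3 -c "
from h import *
st()"
```

```text
6.52 [ 0.4399 -0.319   0.1296] [[0.014, 1.0, 0.008], [1.0, -0.014, -0.006], [-0.006, 0.008, -1.0]] 0.03307295791649763 [ 1.5  0.4 -2.9]
```

Call:
{"op": "apply_moves", "data": {"moves": [[20, 9, 0, 0, 0, 0, 0], [36, 16, 0, 0, 0, 0, 0], [37, 16, 0, 0, 0, 0, 0], [37, 16, 0, 0, 0, 0, 0], [37, 16, 0, 0, 0, 0, 0]]}}

```text
clock: 6.93
position: [0.5131, -0.1499, 0.1238]
orientation: [0.712, 0.702, 0.0, 0.001]
force: [1.3, -0.1, -2.2]
grip_width: 0.0329
grasp_force: 40.7
```

Call:
{"op": "apply_moves", "data": {"moves": [[37, 16, 0, 0, 0, 0, 0], [22, 10, 0, 0, 0, 0, 0], [14, 8, 0, 0, 0, 0, 0], [0, 0, 0, 0, 0, 0, 0], [0, 0, 0, 0, 0, 0, 0]]}}

```text
clock: 7.35
position: [0.5478, -0.078, 0.1233]
orientation: [0.711, 0.703, 0.0, 0.001]
force: [-0.4, -0.8, -2.9]
grip_width: 0.0331
grasp_force: 40.7
```

```bash
cat > look.py <<'E'
from h import *
s=st(); p=s['position']
f=grab_frame('side'); P=cloud(f); ok=f['range_z']>0; H=hsv(f)
save('s_look',f)
near=ok&(np.hypot(P[...,0]-p[0],P[...,1]-p[1])<.05)
q=P[near&(P[...,2]<p[2]-.005)&(P[...,2]>.012)]
print('leg below TCP, side',len(q)); 
foot=q[q[:,2]<q[:,2].min()+.012]; print('low z',q[:,2].min(),'foot x',foot[:,0].min(),foot[:,0].max(),'y',foot[:,1].min(),foot[:,1].max())
f=grab_frame('wrist'); P=wcloud(f); ok=f['range_z']>0; save('w_look',f)
# pad: brass
H=hsv(f); m=ok&(H[...,0]>12)&(H[...,0]<30)&(H[...,1]>90)&(abs(P[...,2]-.006)<.006)&(np.hypot(P[...,0]-.55,P[...,1]+.083)<.05)
print('pad px',m.sum(), P[m].mean(0) if m.any() else '')
E
python3 look.py
```

```text
7.35 [ 0.5478 -0.078   0.1233] [[0.012, 1.0, 0.002], [1.0, -0.012, -0.0], [-0.0, 0.002, -1.0]] 0.03305100238943313 [-0.4 -0.8 -2.9]
leg below TCP, side 285
low z 0.08821131287097052 foot x 0.5217306639141086 0.5711657153485593 y -0.10461345956398797 -0.05705315327639891
pad px 2367 [ 0.55360001 -0.07848957  0.00617144]
```

View pics/w_look.png

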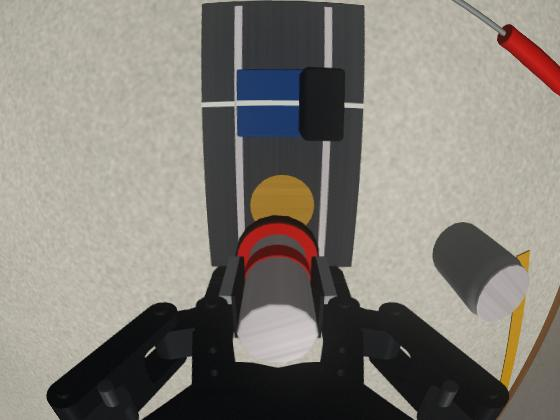

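View pics/s_look.png

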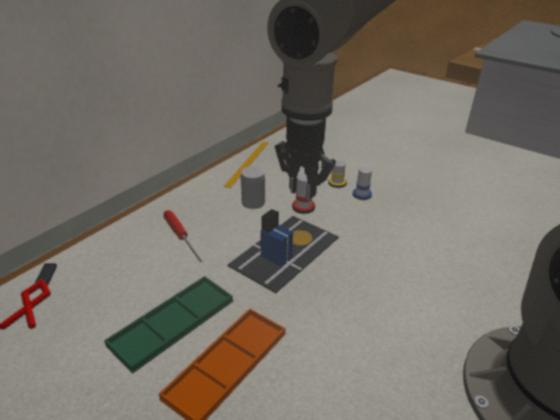

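Wrist view: the red leg is held upright with its foot just short of the pad at (282,200), and the block stripe lines up with the line. The foot centre is about 3 mm to −y of the TCP and 35 mm below it. Lowering onto the pad.

Call:
{"op": "apply_moves", "data": {"moves": [[-2, 2, 20, 0, 0, 0, 0], [0, 0, 30, 0, 0, 0, 0], [0, 0, 20, 0, 0, 0, 0], [0, 0, 8, 0, 0, 0, 0], [0, 0, 0, 0, 0, 0, 0]]}}

```text
clock: 7.87
position: [0.5479, -0.0817, 0.043]
orientation: [0.713, 0.702, -0.001, -0.001]
force: [-0.6, 0.2, -2.4]
grip_width: 0.0328
grasp_force: 40.6
```

Call:
{"op": "apply_moves", "data": {"moves": [[0, 0, 2, 0, 0, 0, 0], [0, 0, 1, 0, 0, 0, 0], [0, 0, 0, 0, 0, 0, 0]]}}

```text
clock: 8.12
position: [0.5499, -0.081, 0.0424]
orientation: [0.712, 0.702, 0.001, 0.001]
force: [-0.4, 0.1, -1.4]
grip_width: 0.0328
grasp_force: 40.6
```

Call:
{"op": "apply_moves", "data": {"moves": [[0, 0, 1.5, 0, 0, 0, 0], [0, 0, 0, 0, 0, 0, 0], [0, 0, 0, 0, 0, 0, 0.6], [0, 0, 0, 0, 0, 0, 0.9], [0, 0, 0, 0, 0, 0, 0.9]]}}

```text
clock: 8.53
position: [0.5494, -0.0808, 0.0402]
orientation: [0.712, 0.702, 0.0, 0.0]
force: [-0.2, 0.2, 0.8]
grip_width: 0.0684
grasp_force: 0.0
```

Call:
{"op": "apply_moves", "data": {"moves": [[0, 0, -25, 0, 0, 0, 0.9], [0, 0, -40, 0, 0, 0, 0.9], [0, 0, -40, 0, 0, 0, 0.9], [0, 0, 0, 0, 0, 0, 0.0], [0, 0, 0, 0, 0, 0, 0.0]]}}

```text
clock: 8.95
position: [0.5506, -0.081, 0.1474]
orientation: [0.712, 0.702, 0.001, 0.002]
force: [0.1, -0.0, -0.3]
grip_width: 0.0543
grasp_force: 0.0
```

Run:
```python
from h import *
st()
f=grab_frame('wrist'); P=wcloud(f); ok=f['range_z']>0
save('w5',f)
print('leg top',legs(P,ok,(.55,-.083),.055,.1,.04)); print('step',legs(P,ok,(.542,.002),.06,.09,.03))
f=grab_frame('side'); P=cloud(f); ok=f['range_z']>0
print('leg top side',legs(P,ok,(.55,-.083),.055,.1,.04))
```

```text
8.95 [ 0.5506 -0.081   0.1474] [[0.014, 1.0, 0.005], [1.0, -0.014, -0.001], [-0.001, 0.005, -1.0]] 0.05427158317057972 [ 0.1 -0.  -0.3]
leg top (array([ 0.5518, -0.0886]), 0.0171, 0.0824, 1719)
step (array([0.5456, 0.0019]), 0.0269, 0.0757, 3286)
leg top side (array([ 0.5488, -0.0874]), 0.0185, 0.0827, 132)
```

By vision the red top is at about 0.0825 against the step at 0.0757. I'll now feel it with closed fingers.

Call:
{"op": "apply_moves", "data": {"moves": [[-6, 0, 20, 0, 0, 0, 0.0], [0, 0, 30, 0, 0, 0, 0.0], [0, 0, 9, 0, 0, 0, 0.0], [0, 0, 0, 0, 0, 0, 0.0], [0, 0, 0, 0, 0, 0, 0.0]]}}

```text
clock: 9.47
position: [0.5485, -0.0864, 0.0847]
orientation: [0.712, 0.702, -0.001, -0.001]
force: [0.2, 0.6, 0.6]
grip_width: 0.0002
grasp_force: 0.0
```

Call:
{"op": "apply_moves", "data": {"moves": [[0, 0, 2, 0, 0, 0, 0.0], [0, 0, 2, 0, 0, 0, 0.0], [0, 0, 0, 0, 0, 0, 0.0]]}}

```text
clock: 9.72
position: [0.5494, -0.0866, 0.0822]
orientation: [0.712, 0.702, 0.0, 0.0]
force: [-2.3, 0.1, 4.1]
grip_width: -0.0001
grasp_force: 2.1
```

Call:
{"op": "apply_moves", "data": {"moves": [[0, 0, 2, 0, 0, 0, 0.0], [0, 0, 0, 0, 0, 0, 0.0]]}}

```text
clock: 9.88
position: [0.5502, -0.0866, 0.0821]
orientation: [0.712, 0.702, 0.001, 0.001]
force: [-10.5, 1.2, 38.4]
grip_width: 0.0002
grasp_force: 19.5
```

Contact at z = 0.082, above the 0.075 step, so red is tall and goes to the green tray. Regrip and carry.

Call:
{"op": "apply_moves", "data": {"moves": [[0, 0, -20, 0, 0, 0, 0.0], [0, 0, -25, 0, 0, 0, 0.9], [0, 0, 0, 0, 0, 0, 0.9], [0, 0, 0, 0, 0, 0, 0.9], [0, 0, 0, 0, 0, 0, 0.9]]}}

```text
clock: 10.3
position: [0.5489, -0.0869, 0.1245]
orientation: [0.712, 0.702, -0.0, -0.0]
force: [0.7, -0.6, -0.7]
grip_width: 0.0481
grasp_force: 0.0
```

Call:
{"op": "apply_moves", "data": {"moves": [[-1, 0, 30, 0, 0, 0, 0.9], [0, 0, 35, 0, 0, 0, 0.9], [0, 0, 15, 0, 0, 0, 0.9], [0, 0, 0, 0, 0, 0, 0.9], [0, 0, 0, 0, 0, 0, 0.9]]}}

```text
clock: 10.72
position: [0.5483, -0.0875, 0.0438]
orientation: [0.712, 0.702, -0.001, -0.001]
force: [-1.1, -0.1, 0.9]
grip_width: 0.077
grasp_force: 0.0
```

Call:
{"op": "apply_moves", "data": {"moves": [[0, 0, 0, 0, 0, 0, 0], [0, 0, 0, 0, 0, 0, 0], [0, 0, 0, 0, 0, 0, 0], [0, 0, 0, 0, 0, 0, 0], [0, 0, 0, 0, 0, 0, 0]], "squeeze": 40}}

```text
clock: 11.13
position: [0.5498, -0.0879, 0.046]
orientation: [0.712, 0.702, 0.0, 0.001]
force: [-1.3, -0.3, 8.2]
grip_width: 0.033
grasp_force: 39.0
```

Call:
{"op": "apply_moves", "data": {"moves": [[0, 0, -20, 0, 0, 0, 0], [0, 0, -40, 0, 0, 0, 0], [0, 0, -40, 0, 0, 0, 0], [0, 0, -35, 0, 0, 0, 0], [0, 0, -20, 0, 0, 0, 0]]}}

```text
clock: 11.55
position: [0.5502, -0.0878, 0.2044]
orientation: [0.712, 0.702, 0.001, 0.002]
force: [1.8, 0.6, -2.2]
grip_width: 0.033
grasp_force: 40.6
```

Call:
{"op": "apply_moves", "data": {"moves": [[20, 2, 0, 0, 0, 0, 0], [36, 4, 0, 0, 0, 0, 0], [37, 4, 0, 0, 0, 0, 0], [37, 4, 0, 0, 0, 0, 0], [37, 4, 0, 0, 0, 0, 0]]}}

```text
clock: 11.97
position: [0.5694, 0.0804, 0.2005]
orientation: [0.712, 0.702, 0.0, 0.0]
force: [1.2, -0.6, -2.2]
grip_width: 0.0329
grasp_force: 40.6
```

Call:
{"op": "apply_moves", "data": {"moves": [[37, 4, 0, 0, 0, 0, 0], [37, 4, 0, 0, 0, 0, 0], [24, 2, 0, 0, 0, 0, 0], [13, 2, 0, 0, 0, 0, 0], [0, 0, 0, 0, 0, 0, 0]]}}

```text
clock: 12.38
position: [0.5827, 0.1932, 0.2001]
orientation: [0.711, 0.704, 0.001, -0.0]
force: [-0.6, -0.9, -2.3]
grip_width: 0.0329
grasp_force: 40.6
```

Call:
{"op": "apply_moves", "data": {"moves": [[0, 0, 40, 0, 0, 0, 0], [0, 0, 40, 0, 0, 0, 0], [0, 0, 0, 0, 0, 0, 0], [0, 0, 0, 0, 0, 0, 0]]}}

```text
clock: 12.72
position: [0.5821, 0.1881, 0.1189]
orientation: [0.712, 0.702, -0.002, -0.001]
force: [1.0, 1.0, -1.0]
grip_width: 0.033
grasp_force: 40.7
```

```bash
cat > look2.py <<'E'
from h import *
s=st(); p=s['position']
f=grab_frame('side'); P=cloud(f); ok=f['range_z']>0
q=P[ok&(np.hypot(P[...,0]-p[0],P[...,1]-p[1])<.05)&(P[...,2]<p[2]-.005)&(P[...,2]>.03)]
foot=q[q[:,2]<q[:,2].min()+.012]; print('low z',q[:,2].min(),'foot x',foot[:,0].min(),foot[:,0].max(),'y',foot[:,1].min(),foot[:,1].max())
H=hsv(f);h=H[...,0].astype(int)
for n,c,a,b in(('green',(.591,.262),45,90),('orange',(.451,.271),0,20)):
    m=ok&(h>=a)&(h<b)&(H[...,1]>100)&(P[...,2]>.012)&(P[...,2]<.024)&(np.hypot(P[...,0]-c[0],P[...,1]-c[1])<.16); print(n,rect(P,m))
f=grab_frame('wrist'); save('w_tray',f)
P=wcloud(f); ok=f['range_z']>0; H=hsv(f); h=H[...,0].astype(int)
for n,c,a,b in(('green',(.591,.262),45,90),('orange',(.451,.271),0,20)):
    m=ok&(h>=a)&(h<b)&(H[...,1]>100)&(P[...,2]>.012)&(P[...,2]<.024)&(np.hypot(P[...,0]-c[0],P[...,1]-c[1])<.16); print(n,m.sum(),rect(P,m) if m.any() else '')
E
python3 look2.py
```

```text
12.72 [0.5821 0.1881 0.1189] [[0.015, 1.0, -0.004], [1.0, -0.015, -0.002], [-0.002, -0.003, -1.0]] 0.03301841959205263 [ 1.  1. -1.]
low z 0.07742361875774667 foot x 0.5539430580081892 0.6040147303881689 y 0.16528689431895893 0.21482658956084424
green (array([0.5853, 0.3016]), array([0.1519, 0.073 ]), 79.5)
orange (array([0.4508, 0.2717]), array([0.0827, 0.2264]), 1.1)
green 3076 (array([0.5936, 0.2531]), array([0.2035, 0.0807]), 85.0)
orange 4867 (array([0.4543, 0.2675]), array([0.0833, 0.2197]), 1.2)
```

View pics/w_tray.png

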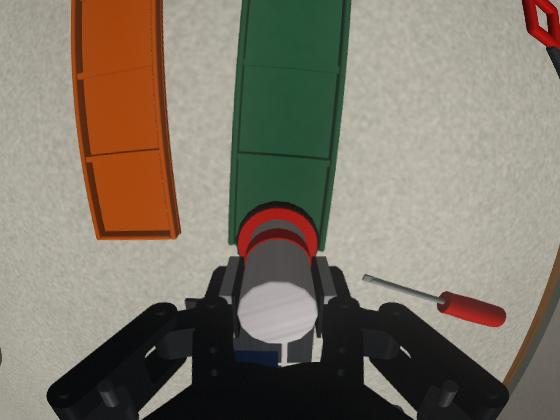

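The wrist view shows the leg over the near slot of the green tray (foot at about (278,235), slot's far wall at row 155). Lowering with a 4 mm x correction.

Call:
{"op": "apply_moves", "data": {"moves": [[0, 4, 20, 0, 0, 0, 0], [0, 0, 30, 0, 0, 0, 0], [0, 0, 15, 0, 0, 0, 0], [0, 0, 5, 0, 0, 0, 0], [0, 0, 0, 0, 0, 0, 0]]}}

```text
clock: 13.23
position: [0.5877, 0.1896, 0.0508]
orientation: [0.712, 0.702, 0.0, 0.0]
force: [0.6, 0.5, -1.9]
grip_width: 0.0328
grasp_force: 41.0
```

Call:
{"op": "apply_moves", "data": {"moves": [[0, 0, 2, 0, 0, 0, 0], [0, 0, 2, 0, 0, 0, 0], [0, 0, 0, 0, 0, 0, 0]]}}

```text
clock: 13.48
position: [0.5877, 0.1899, 0.047]
orientation: [0.712, 0.702, 0.001, 0.0]
force: [-0.3, -0.1, -1.6]
grip_width: 0.0331
grasp_force: 41.0
```

Call:
{"op": "apply_moves", "data": {"moves": [[0, 0, 1.5, 0, 0, 0, 0], [0, 0, 0, 0, 0, 0, 0], [0, 0, 0, 0, 0, 0, 0.6], [0, 0, 0, 0, 0, 0, 0.9], [0, 0, 0, 0, 0, 0, 0.9]]}}

```text
clock: 13.9
position: [0.5871, 0.1898, 0.0445]
orientation: [0.712, 0.702, 0.0, -0.0]
force: [-0.4, 0.0, 0.3]
grip_width: 0.068
grasp_force: 0.0
```

Call:
{"op": "apply_moves", "data": {"moves": [[0, 0, -20, 0, 0, 0, 0.9], [0, 0, -40, 0, 0, 0, 0.9], [0, 0, -40, 0, 0, 0, 0.9], [0, 0, -40, 0, 0, 0, 0.9], [0, 0, -20, 0, 0, 0, 0.7]]}}

```text
clock: 14.32
position: [0.5882, 0.1906, 0.2093]
orientation: [0.712, 0.702, 0.002, 0.001]
force: [0.8, 0.3, 0.0]
grip_width: 0.0664
grasp_force: 0.0
```

Call:
{"op": "apply_moves", "data": {"moves": [[-20, 1, 0, 0, 0, 0, 0.7], [-38, 1, 0, 0, 0, 0, 0.7], [-38, 1, 0, 0, 0, 0, 0.7], [-38, 1, 0, 0, 0, 0, 0.7], [-38, 1, 0, 0, 0, 0, 0.7]]}}

```text
clock: 14.73
position: [0.5893, 0.016, 0.2045]
orientation: [0.712, 0.702, 0.0, 0.0]
force: [1.0, -0.1, -0.2]
grip_width: 0.0598
grasp_force: 0.0
```

Call:
{"op": "apply_moves", "data": {"moves": [[-38, 1, 0, 0, 0, 0, 0.7], [-38, 1, 0, 0, 0, 0, 0.7], [-38, 1, 0, 0, 0, 0, 0.7], [-38, 1, 0, 0, 0, 0, 0.7], [-38, 1, 0, 0, 0, 0, 0.7]]}}

```text
clock: 15.15
position: [0.5916, -0.1743, 0.2045]
orientation: [0.712, 0.702, 0.0, 0.0]
force: [0.3, 0.4, 0.2]
grip_width: 0.0595
grasp_force: 0.0
```

Call:
{"op": "apply_moves", "data": {"moves": [[-38, 1, 0, 0, 0, 0, 0.7], [-38, 1, 0, 0, 0, 0, 0.7], [-38, 1, 0, 0, 0, 0, 0.7], [-37, 1, 0, 0, 0, 0, 0.7], [-22, 1, 0, 0, 0, 0, 0.7]]}}

```text
clock: 15.57
position: [0.5933, -0.3503, 0.2041]
orientation: [0.713, 0.701, -0.001, 0.0]
force: [-0.8, -0.3, -0.4]
grip_width: 0.0598
grasp_force: 0.0
```

Call:
{"op": "apply_moves", "data": {"moves": [[0, 0, 0, 0, 0, 0, 0.7], [0, 0, 0, 0, 0, 0, 0.7], [0, 0, 0, 0, 0, 0, 0.7]]}}

```text
clock: 15.82
position: [0.5947, -0.3445, 0.2041]
orientation: [0.712, 0.702, 0.0, -0.0]
force: [0.7, 0.5, -0.1]
grip_width: 0.06
grasp_force: 0.0
```

Run:
```python
from h import *
st()
f=grab_frame('wrist'); P=wcloud(f); ok=f['range_z']>0; save('w7',f)
for xy in((.532,-.334),(.6125,-.3447)): print(legs(P,ok,xy,.05,.1,.045))
f=grab_frame('top'); P=cloud(f); ok=f['range_z']>0
m=ok&(P[...,2]>.06)&(P[...,2]<.1)&(P[...,1]>.15);print('red',legs(P,ok,(.585,.19)))
m=ok&(P[...,2]>.1)&(abs(P[...,0]-.56)<.05)&(abs(P[...,1])<.06);print('fin',rect(P,m))
f=grab_frame('side'); P=cloud(f); ok=f['range_z']>0
print('side red',legs(P,ok,(.585,.19)));
for xy in((.532,-.334),(.6125,-.3447)): print(legs(P,ok,xy,.05,.1,.045))
save('s7',f)
```

```text
15.82 [ 0.5947 -0.3445  0.2041] [[0.013, 1.0, -0.0], [1.0, -0.013, 0.001], [0.001, -0.0, -1.0]] 0.059981369666381484 [ 0.7  0.5 -0.1]
(array([ 0.5349, -0.3354]), 0.0172, 0.0764, 1078)
(array([ 0.615 , -0.3456]), 0.0171, 0.0626, 1026)
red (array([0.5861, 0.1899]), 0.0168, 0.0822, 151)
fin (array([0.5693, 0.0029]), array([0.0357, 0.02  ]), 89.5)
side red (array([0.5871, 0.1909]), 0.018, 0.0813, 205)
(array([ 0.5299, -0.3322]), 0.018, 0.0771, 83)
(array([ 0.6108, -0.3453]), 0.0201, 0.0629, 78)
```

Red stands in the green tray and blue and yellow have not moved. Gripping yellow.

Call:
{"op": "apply_moves", "data": {"moves": [[-1, 18, 0, 0, 0, 0, 0.7], [0, 0, 40, 0, 0, 0, 0.7], [0, 0, 40, 0, 0, 0, 0.7], [0, 0, 40, 0, 0, 0, 0.7], [0, 0, 36, 0, 0, 0, 0.7]]}}

```text
clock: 16.38
position: [0.6124, -0.3455, 0.0465]
orientation: [0.712, 0.703, 0.0, -0.0]
force: [-0.5, -0.1, -1.1]
grip_width: 0.0597
grasp_force: 0.0
```

Call:
{"op": "apply_moves", "data": {"moves": [[0, 0, 20, 0, 0, 0, 0.7], [0, 0, 0, 0, 0, 0, 0.7], [0, 0, 0, 0, 0, 0, 0.7]]}}

```text
clock: 16.63
position: [0.6126, -0.3457, 0.0281]
orientation: [0.712, 0.703, -0.0, -0.001]
force: [0.6, 0.1, -0.2]
grip_width: 0.0595
grasp_force: 0.0
```

Call:
{"op": "apply_moves", "data": {"moves": [[0, 0, 0, 0, 0, 0, 0], [0, 0, 0, 0, 0, 0, 0], [0, 0, 0, 0, 0, 0, 0], [0, 0, 0, 0, 0, 0, 0], [0, 0, 0, 0, 0, 0, 0]]}}

```text
clock: 17.05
position: [0.6137, -0.3471, 0.0308]
orientation: [0.712, 0.702, 0.001, 0.002]
force: [-1.3, 0.9, 6.5]
grip_width: 0.0328
grasp_force: 39.2
```

Call:
{"op": "apply_moves", "data": {"moves": [[0, 0, -20, 0, 0, 0, 0.0], [0, 0, -40, 0, 0, 0, 0.0], [0, 0, -40, 0, 0, 0, 0.0], [0, 0, 0, 0, 0, 0, 0.0], [0, 0, 0, 0, 0, 0, 0.0]]}}

```text
clock: 17.47
position: [0.6141, -0.3476, 0.1325]
orientation: [0.712, 0.702, 0.001, 0.003]
force: [-0.7, -0.8, -3.9]
grip_width: 0.0331
grasp_force: 41.0
```

Call:
{"op": "apply_moves", "data": {"moves": [[20, -6, 0, 0, 0, 0, 0], [36, -9, 0, 0, 0, 0, 0], [37, -10, 0, 0, 0, 0, 0], [37, -10, 0, 0, 0, 0, 0], [37, -10, 0, 0, 0, 0, 0]]}}

```text
clock: 17.88
position: [0.5685, -0.1776, 0.1277]
orientation: [0.712, 0.702, -0.0, -0.0]
force: [1.4, 1.1, -3.0]
grip_width: 0.0331
grasp_force: 40.9
```

Call:
{"op": "apply_moves", "data": {"moves": [[37, -9, 0, 0, 0, 0, 0], [32, -8, 0, 0, 0, 0, 0], [18, -4, 0, 0, 0, 0, 0], [7, -2, 0, 0, 0, 0, 0], [0, 0, 0, 0, 0, 0, 0]]}}

```text
clock: 18.3
position: [0.5476, -0.083, 0.1281]
orientation: [0.711, 0.703, -0.0, -0.0]
force: [0.2, -0.8, -1.8]
grip_width: 0.0333
grasp_force: 40.9
```

Call:
{"op": "apply_moves", "data": {"moves": [[0, 0, 25, 0, 0, 0, 0], [0, 0, 30, 0, 0, 0, 0], [0, 0, 22, 0, 0, 0, 0], [0, 0, 8, 0, 0, 0, 0], [0, 0, 0, 0, 0, 0, 0]]}}

```text
clock: 18.72
position: [0.5469, -0.0858, 0.0413]
orientation: [0.713, 0.702, -0.001, -0.001]
force: [0.1, -0.7, -2.4]
grip_width: 0.0329
grasp_force: 40.8
```

```bash
python3 look.py
```

```text
18.72 [ 0.5469 -0.0858  0.0413] [[0.015, 1.0, -0.004], [1.0, -0.015, 0.0], [0.0, -0.004, -1.0]] 0.032867129634655066 [ 0.1 -0.7 -2.4]
leg below TCP, side 215
low z 0.012254051469753257 foot x 0.5202179145983626 0.5691164069460602 y -0.10233519099694383 -0.05608696006219809
pad px 886 [ 0.56410465 -0.06956592  0.00613866]
```

Call:
{"op": "apply_moves", "data": {"moves": [[0, 3, 0, 0, 0, 0, 0], [0, 0, 2, 0, 0, 0, 0], [0, 0, 1.5, 0, 0, 0, 0], [0, 0, 0, 0, 0, 0, 0]]}}

```text
clock: 19.15
position: [0.5514, -0.085, 0.0402]
orientation: [0.712, 0.702, 0.0, 0.0]
force: [-0.2, -0.6, -2.9]
grip_width: 0.033
grasp_force: 40.8
```

Call:
{"op": "apply_moves", "data": {"moves": [[0, 0, 1.5, 0, 0, 0, 0], [0, 0, 0, 0, 0, 0, 0], [0, 0, 0, 0, 0, 0, 0.6], [0, 0, 0, 0, 0, 0, 0.9], [0, 0, 0, 0, 0, 0, 0.9]]}}

```text
clock: 19.57
position: [0.5514, -0.0848, 0.0385]
orientation: [0.712, 0.702, 0.0, 0.0]
force: [-0.6, 0.8, 0.2]
grip_width: 0.0683
grasp_force: 0.0
```

Call:
{"op": "apply_moves", "data": {"moves": [[0, 0, -25, 0, 0, 0, 0.9], [0, 0, -40, 0, 0, 0, 0.9], [0, 0, -40, 0, 0, 0, 0.9], [0, 0, 0, 0, 0, 0, 0.0], [0, 0, 0, 0, 0, 0, 0.0]]}}

```text
clock: 19.98
position: [0.5527, -0.0851, 0.1459]
orientation: [0.712, 0.702, 0.001, 0.002]
force: [0.1, -0.7, -0.8]
grip_width: 0.0541
grasp_force: 0.0
```

```bash
cat > lp.py <<'E'
from h import *
st()
f=grab_frame('wrist'); P=wcloud(f); ok=f['range_z']>0
print('leg top',legs(P,ok,(.55,-.083),.055,.1,.04)); print('step',legs(P,ok,(.542,.002),.06,.09,.03))
f=grab_frame('side'); P=cloud(f); ok=f['range_z']>0
print('leg top side',legs(P,ok,(.55,-.083),.055,.1,.04))
E
python3 lp.py
```

```text
19.98 [ 0.5527 -0.0851  0.1459] [[0.014, 1.0, 0.005], [1.0, -0.014, -0.001], [-0.001, 0.005, -1.0]] 0.05406229890933494 [ 0.1 -0.7 -0.8]
leg top (array([ 0.5531, -0.0832]), 0.017, 0.0685, 1608)
step (array([0.5459, 0.0016]), 0.027, 0.0757, 3390)
leg top side (array([ 0.5498, -0.0804]), 0.0192, 0.069, 126)
```

By vision the yellow top is at 0.0685. Now the feel check: no contact at 0.075 would mean short.

Call:
{"op": "apply_moves", "data": {"moves": [[2, 0, 20, 0, 0, 0, 0.0], [0, 0, 30, 0, 0, 0, 0.0], [0, 0, 8, 0, 0, 0, 0.0], [0, 0, 4, 0, 0, 0, 0.0], [0, 0, 4, 0, 0, 0, 0.0]]}}

```text
clock: 20.5
position: [0.5509, -0.0827, 0.0768]
orientation: [0.712, 0.702, -0.0, -0.001]
force: [0.3, 0.7, 0.7]
grip_width: -0.0001
grasp_force: 0.0
```

Call:
{"op": "apply_moves", "data": {"moves": [[0, 0, 3, 0, 0, 0, 0.0], [0, 0, 0, 0, 0, 0, 0.0], [0, 0, 0, 0, 0, 0, 0.0]]}}

```text
clock: 20.75
position: [0.5516, -0.0829, 0.075]
orientation: [0.712, 0.702, 0.0, 0.0]
force: [0.2, 0.4, 1.2]
grip_width: 0.0003
grasp_force: 0.0
```

Call:
{"op": "apply_moves", "data": {"moves": [[0, 0, 2, 0, 0, 0, 0.0], [0, 0, 2, 0, 0, 0, 0.0], [0, 0, 0, 0, 0, 0, 0.0]]}}

```text
clock: 21.0
position: [0.5512, -0.0829, 0.0703]
orientation: [0.712, 0.702, 0.0, 0.0]
force: [0.1, -0.3, -1.3]
grip_width: -0.0
grasp_force: 0.0
```

There is no contact down to 0.070, so yellow is shorter than the step and goes to the orange tray.

Call:
{"op": "apply_moves", "data": {"moves": [[0, 0, -25, 0, 0, 0, 0.0], [0, 0, -25, 0, 0, 0, 0.9], [0, 0, 0, 0, 0, 0, 0.9], [0, 0, 0, 0, 0, 0, 0.9], [0, 0, 0, 0, 0, 0, 0.9]]}}

```text
clock: 21.42
position: [0.5511, -0.083, 0.1202]
orientation: [0.712, 0.702, -0.0, 0.0]
force: [0.3, 0.9, -0.9]
grip_width: 0.0482
grasp_force: 0.0
```

Call:
{"op": "apply_moves", "data": {"moves": [[0, 0, 30, 0, 0, 0, 0.9], [0, 0, 35, 0, 0, 0, 0.9], [0, 0, 15, 0, 0, 0, 0.9], [0, 0, 2, 0, 0, 0, 0.9], [0, 0, 0, 0, 0, 0, 0.9]]}}

```text
clock: 21.83
position: [0.5502, -0.0825, 0.0371]
orientation: [0.712, 0.702, -0.001, -0.001]
force: [0.3, -0.3, 0.4]
grip_width: 0.0769
grasp_force: 0.0
```

Call:
{"op": "apply_moves", "data": {"moves": [[0, 0, 0, 0, 0, 0, 0], [0, 0, 0, 0, 0, 0, 0], [0, 0, 0, 0, 0, 0, 0], [0, 0, 0, 0, 0, 0, 0], [0, 0, 0, 0, 0, 0, 0]]}}

```text
clock: 22.25
position: [0.5518, -0.083, 0.0394]
orientation: [0.712, 0.702, 0.0, 0.001]
force: [-2.1, 0.3, 7.1]
grip_width: 0.0326
grasp_force: 39.0
```

Call:
{"op": "apply_moves", "data": {"moves": [[0, 0, -20, 0, 0, 0, 0], [0, 0, -40, 0, 0, 0, 0], [0, 0, -40, 0, 0, 0, 0], [0, 0, -35, 0, 0, 0, 0], [0, 0, -20, 0, 0, 0, 0]]}}

```text
clock: 22.67
position: [0.5523, -0.0828, 0.1979]
orientation: [0.712, 0.702, 0.001, 0.002]
force: [1.7, -0.4, -2.3]
grip_width: 0.0329
grasp_force: 41.0
```

Call:
{"op": "apply_moves", "data": {"moves": [[20, -7, 0, 0, 0, 0, 0], [34, -12, 0, 0, 0, 0, 0], [35, -13, 0, 0, 0, 0, 0], [35, -13, 0, 0, 0, 0, 0], [35, -13, 0, 0, 0, 0, 0]]}}

```text
clock: 23.08
position: [0.4945, 0.0782, 0.1938]
orientation: [0.712, 0.702, 0.0, 0.0]
force: [1.1, 1.0, -2.8]
grip_width: 0.033
grasp_force: 41.0
```

Call:
{"op": "apply_moves", "data": {"moves": [[35, -13, 0, 0, 0, 0, 0], [35, -13, 0, 0, 0, 0, 0], [30, -11, 0, 0, 0, 0, 0], [15, -5, 0, 0, 0, 0, 0], [5, -2, 0, 0, 0, 0, 0]]}}

```text
clock: 23.5
position: [0.4519, 0.2006, 0.194]
orientation: [0.711, 0.704, 0.001, -0.0]
force: [0.5, 0.4, -2.9]
grip_width: 0.0326
grasp_force: 41.0
```

Call:
{"op": "apply_moves", "data": {"moves": [[0, 0, 40, 0, 0, 0, 0], [0, 0, 40, 0, 0, 0, 0], [0, 0, 0, 0, 0, 0, 0], [0, 0, 0, 0, 0, 0, 0]]}}

```text
clock: 23.83
position: [0.4522, 0.1966, 0.1126]
orientation: [0.712, 0.702, -0.002, -0.001]
force: [1.0, 0.3, -1.7]
grip_width: 0.033
grasp_force: 41.4
```

```bash
python3 look2.py
```

```text
23.83 [0.4522 0.1966 0.1126] [[0.014, 1.0, -0.004], [1.0, -0.014, -0.001], [-0.001, -0.004, -1.0]] 0.032996434838894945 [ 1.   0.3 -1.7]
low z 0.078687902256584 foot x 0.4256449586013687 0.475118260332506 y 0.1761388074444006 0.22325248268308528
green (array([0.5907, 0.3082]), array([0.1343, 0.0746]), 82.6)
orange (array([0.5028, 0.2733]), array([0.1874, 0.2258]), 1.4)
green 2866 (array([0.594, 0.262]), array([0.2238, 0.0818]), 84.9)
orange 5474 (array([0.5053, 0.2599]), array([0.184 , 0.2009]), 1.4)
```

View pics/w_tray.png

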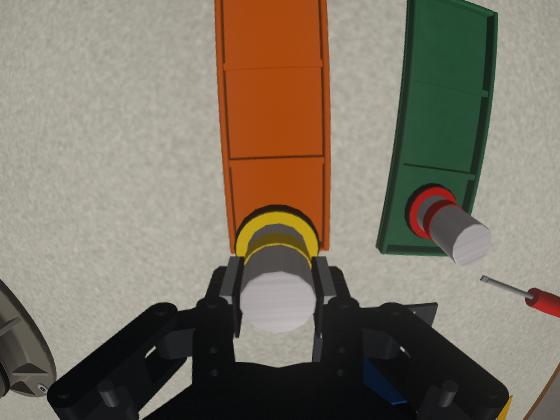

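Red stands in the green slot at (440,215), and yellow is over the near orange slot with its foot at (278,240). Lowering.

Call:
{"op": "apply_moves", "data": {"moves": [[-1, 2, 20, 0, 0, 0, 0], [0, 0, 30, 0, 0, 0, 0], [0, 0, 14, 0, 0, 0, 0], [0, 0, 4, 0, 0, 0, 0], [0, 0, 0, 0, 0, 0, 0]]}}

```text
clock: 24.35
position: [0.4559, 0.1966, 0.0464]
orientation: [0.712, 0.702, 0.0, 0.0]
force: [-0.2, 0.1, -2.6]
grip_width: 0.033
grasp_force: 41.6
```

Call:
{"op": "apply_moves", "data": {"moves": [[0, 0, 2, 0, 0, 0, 0], [0, 0, 2, 0, 0, 0, 0], [0, 0, 1, 0, 0, 0, 0], [0, 0, 0, 0, 0, 0, 0]]}}

```text
clock: 24.68
position: [0.4556, 0.1967, 0.041]
orientation: [0.712, 0.702, 0.0, 0.0]
force: [-1.1, -0.0, -2.2]
grip_width: 0.0329
grasp_force: 41.6
```

Call:
{"op": "apply_moves", "data": {"moves": [[0, 0, 1.5, 0, 0, 0, 0], [0, 0, 1, 0, 0, 0, 0], [0, 0, 0, 0, 0, 0, 0.6], [0, 0, 0, 0, 0, 0, 0.9], [0, 0, 0, 0, 0, 0, 0.9]]}}

```text
clock: 25.1
position: [0.4553, 0.1967, 0.038]
orientation: [0.712, 0.702, 0.0, 0.0]
force: [1.0, 0.5, -0.4]
grip_width: 0.0676
grasp_force: 0.0
```

Call:
{"op": "apply_moves", "data": {"moves": [[0, 0, -20, 0, 0, 0, 0.9], [0, 0, -40, 0, 0, 0, 0.9], [0, 0, -40, 0, 0, 0, 0.9], [0, 0, -40, 0, 0, 0, 0.9], [0, 0, -30, 0, 0, 0, 0.9]]}}

```text
clock: 25.52
position: [0.4553, 0.1971, 0.211]
orientation: [0.712, 0.702, 0.001, 0.0]
force: [1.1, -0.1, 0.5]
grip_width: 0.0772
grasp_force: 0.0
```

Call:
{"op": "apply_moves", "data": {"moves": [[-20, 3, 0, 0, 0, 0, 0.9], [-38, 6, 0, 0, 0, 0, 0.9], [-38, 6, 0, 0, 0, 0, 0.9], [-38, 6, 0, 0, 0, 0, 0.9], [-38, 6, 0, 0, 0, 0, 0.9]]}}

```text
clock: 25.93
position: [0.4796, 0.0224, 0.2081]
orientation: [0.712, 0.702, 0.0, 0.0]
force: [2.0, 0.5, 0.4]
grip_width: 0.077
grasp_force: 0.0
```

Call:
{"op": "apply_moves", "data": {"moves": [[-38, 6, 0, 0, 0, 0, 0.9], [-38, 6, 0, 0, 0, 0, 0.9], [-38, 6, 0, 0, 0, 0, 0.9], [-38, 6, 0, 0, 0, 0, 0.9], [-38, 6, 0, 0, 0, 0, 0.9]]}}

```text
clock: 26.35
position: [0.5069, -0.1682, 0.208]
orientation: [0.712, 0.702, 0.0, 0.0]
force: [1.5, 0.4, 0.4]
grip_width: 0.0765
grasp_force: 0.0
```

Call:
{"op": "apply_moves", "data": {"moves": [[-38, 6, 0, 0, 0, 0, 0.9], [-38, 6, 0, 0, 0, 0, 0.9], [-38, 6, 0, 0, 0, 0, 0.9], [-37, 6, 0, 0, 0, 0, 0.9], [-17, 3, 0, 0, 0, 0, 0.9]]}}

```text
clock: 26.77
position: [0.5309, -0.3398, 0.2075]
orientation: [0.713, 0.701, -0.001, 0.0]
force: [-0.1, 0.1, 0.3]
grip_width: 0.0766
grasp_force: 0.0
```

Call:
{"op": "apply_moves", "data": {"moves": [[0, 0, 0, 0, 0, 0, 0.9], [0, 0, 0, 0, 0, 0, 0.9], [0, 0, 0, 0, 0, 0, 0.9]]}}

```text
clock: 27.02
position: [0.5317, -0.3337, 0.2076]
orientation: [0.712, 0.702, 0.0, -0.0]
force: [0.2, 0.4, 0.2]
grip_width: 0.0765
grasp_force: 0.0
```

Run:
```python
from h import *
st()
f=grab_frame('wrist'); P=wcloud(f); ok=f['range_z']>0
print('blue',legs(P,ok,(.5325,-.334),.05,.1,.06))
f=grab_frame('top'); P=cloud(f); ok=f['range_z']>0
print('red',legs(P,ok,(.585,.19)),'yel',legs(P,ok,(.4535,.197)))
m=ok&(P[...,2]>.1)&(abs(P[...,0]-.56)<.05)&(abs(P[...,1])<.06);print('fin',rect(P,m))
f=grab_frame('side'); P=cloud(f); ok=f['range_z']>0
print('blue side',legs(P,ok,(.5325,-.334),.05,.1,.06))
```

```text
27.02 [ 0.5317 -0.3337  0.2076] [[0.013, 1.0, -0.0], [1.0, -0.013, 0.001], [0.001, -0.0, -1.0]] 0.07649945745089506 [0.2 0.4 0.2]
blue (array([ 0.5347, -0.3354]), 0.0171, 0.0765, 1088)
red (array([0.5863, 0.1899]), 0.0168, 0.0824, 145) yel (array([0.4542, 0.1971]), 0.0167, 0.069, 144)
fin (array([0.5693, 0.0029]), array([0.0356, 0.0196]), 88.9)
blue side (array([ 0.5309, -0.333 ]), 0.0183, 0.0764, 87)
```

Both placed legs stand well and blue has not moved. Gripping blue.

Call:
{"op": "apply_moves", "data": {"moves": [[-1, 1, 20, 0, 0, 0, 0.9], [0, 0, 40, 0, 0, 0, 0.9], [0, 0, 40, 0, 0, 0, 0.9], [0, 0, 40, 0, 0, 0, 0.9], [0, 0, 35, 0, 0, 0, 0.9]]}}

```text
clock: 27.58
position: [0.5324, -0.3345, 0.031]
orientation: [0.712, 0.703, 0.0, -0.0]
force: [0.8, -0.3, 0.1]
grip_width: 0.0767
grasp_force: 0.0
```

Call:
{"op": "apply_moves", "data": {"moves": [[0, 0, 0, 0, 0, 0, 0.9], [0, 0, 0, 0, 0, 0, 0.9], [0, 0, 0, 0, 0, 0, 0]]}}

```text
clock: 27.83
position: [0.5339, -0.3357, 0.035]
orientation: [0.712, 0.702, 0.0, 0.001]
force: [0.2, 0.3, 1.2]
grip_width: 0.0667
grasp_force: 0.0
```

Call:
{"op": "apply_moves", "data": {"moves": [[0, 0, 0, 0, 0, 0, 0], [0, 0, 0, 0, 0, 0, 0], [0, 0, 0, 0, 0, 0, 0], [0, 0, 0, 0, 0, 0, 0], [0, 0, 0, 0, 0, 0, 0]]}}

```text
clock: 28.25
position: [0.5336, -0.3362, 0.035]
orientation: [0.712, 0.702, 0.0, 0.001]
force: [-3.5, 1.3, 11.5]
grip_width: 0.0336
grasp_force: 38.5
```

Call:
{"op": "apply_moves", "data": {"moves": [[0, 0, -20, 0, 0, 0, 0.0], [0, 0, -40, 0, 0, 0, 0.0], [0, 0, -40, 0, 0, 0, 0.0], [0, 0, 0, 0, 0, 0, 0.0], [0, 0, 0, 0, 0, 0, 0.0]]}}

```text
clock: 28.67
position: [0.534, -0.3365, 0.1363]
orientation: [0.712, 0.702, 0.001, 0.003]
force: [0.4, 0.5, -3.0]
grip_width: 0.0333
grasp_force: 40.8
```

Call:
{"op": "apply_moves", "data": {"moves": [[20, 1, 0, 0, 0, 0, 0], [36, 2, 0, 0, 0, 0, 0], [37, 2, 0, 0, 0, 0, 0], [37, 2, 0, 0, 0, 0, 0], [37, 2, 0, 0, 0, 0, 0]]}}

```text
clock: 29.08
position: [0.5432, -0.1671, 0.1321]
orientation: [0.712, 0.702, -0.0, -0.0]
force: [1.1, 0.4, -1.3]
grip_width: 0.0332
grasp_force: 40.7
```

Call:
{"op": "apply_moves", "data": {"moves": [[37, 2, 0, 0, 0, 0, 0], [26, 2, 0, 0, 0, 0, 0], [14, 1, 0, 0, 0, 0, 0], [7, 1, 0, 0, 0, 0, 0], [0, 0, 0, 0, 0, 0, 0]]}}

```text
clock: 29.5
position: [0.551, -0.0833, 0.1324]
orientation: [0.711, 0.703, -0.0, -0.0]
force: [0.4, -0.4, -1.6]
grip_width: 0.0333
grasp_force: 40.7
```

Call:
{"op": "apply_moves", "data": {"moves": [[0, 0, 25, 0, 0, 0, 0], [0, 0, 30, 0, 0, 0, 0], [0, 0, 22, 0, 0, 0, 0], [0, 0, 7, 0, 0, 0, 0], [0, 0, 0, 0, 0, 0, 0]]}}

```text
clock: 29.92
position: [0.5497, -0.0861, 0.047]
orientation: [0.713, 0.702, -0.001, -0.001]
force: [-0.3, -0.2, -1.8]
grip_width: 0.0329
grasp_force: 40.6
```

```bash
python3 look.py
```

```text
29.92 [ 0.5497 -0.0861  0.047 ] [[0.016, 1.0, -0.004], [1.0, -0.016, 0.0], [0.0, -0.004, -1.0]] 0.03290061036684627 [-0.3 -0.2 -1.8]
leg below TCP, side 239
low z 0.013396126885266313 foot x 0.5235112180353322 0.5697187053869228 y -0.10473089779035653 -0.057476313396456126
pad px 892 [ 0.55526325 -0.06688996  0.00613784]
```

Call:
{"op": "apply_moves", "data": {"moves": [[0, 0, 2, 0, 0, 0, 0], [0, 0, 2, 0, 0, 0, 0], [0, 0, 2, 0, 0, 0, 0], [0, 0, 0, 0, 0, 0, 0]]}}

```text
clock: 30.35
position: [0.5513, -0.0849, 0.043]
orientation: [0.712, 0.702, 0.0, 0.0]
force: [-1.0, 0.3, -1.2]
grip_width: 0.0332
grasp_force: 40.6
```

Call:
{"op": "apply_moves", "data": {"moves": [[0, 0, 1.5, 0, 0, 0, 0], [0, 0, 0, 0, 0, 0, 0], [0, 0, 0, 0, 0, 0, 0.6], [0, 0, 0, 0, 0, 0, 0.9], [0, 0, 0, 0, 0, 0, 0.9]]}}

```text
clock: 30.77
position: [0.5514, -0.0848, 0.0415]
orientation: [0.712, 0.702, 0.0, 0.0]
force: [0.6, -0.4, -0.6]
grip_width: 0.0683
grasp_force: 0.0
```

Call:
{"op": "apply_moves", "data": {"moves": [[0, 0, -25, 0, 0, 0, 0.9], [0, 0, -40, 0, 0, 0, 0.9], [0, 0, -40, 0, 0, 0, 0.9], [0, 0, 0, 0, 0, 0, 0.0], [0, 0, 0, 0, 0, 0, 0.0]]}}

```text
clock: 31.18
position: [0.5526, -0.0851, 0.1489]
orientation: [0.712, 0.702, 0.001, 0.002]
force: [-0.2, -0.4, -0.7]
grip_width: 0.0546
grasp_force: 0.0
```

```bash
python3 lp.py
```

```text
31.18 [ 0.5526 -0.0851  0.1489] [[0.014, 1.0, 0.005], [1.0, -0.014, -0.001], [-0.001, 0.005, -1.0]] 0.05461040543160709 [-0.2 -0.4 -0.7]
leg top (array([ 0.5528, -0.084 ]), 0.017, 0.0824, 1744)
step (array([0.5455, 0.0015]), 0.027, 0.0757, 3291)
leg top side (array([ 0.5502, -0.0823]), 0.0181, 0.0827, 126)
```

Blue is on the pad. Feeling its top.

Call:
{"op": "apply_moves", "data": {"moves": [[1, 0, 20, 0, 0, 0, 0.0], [0, 0, 30, 0, 0, 0, 0.0], [0, 0, 10, 0, 0, 0, 0.0], [0, 0, 0, 0, 0, 0, 0.0], [0, 0, 0, 0, 0, 0, 0.0]]}}

```text
clock: 31.7
position: [0.5504, -0.0836, 0.0851]
orientation: [0.712, 0.702, -0.001, -0.001]
force: [-0.6, 0.6, 0.2]
grip_width: -0.0001
grasp_force: 0.0
```

Call:
{"op": "apply_moves", "data": {"moves": [[0, 0, 2, 0, 0, 0, 0.0], [0, 0, 2, 0, 0, 0, 0.0], [0, 0, 0, 0, 0, 0, 0.0]]}}

```text
clock: 31.95
position: [0.5512, -0.0838, 0.0823]
orientation: [0.712, 0.702, 0.0, -0.0]
force: [-0.6, 1.1, -0.2]
grip_width: -0.0003
grasp_force: 0.0
```

Call:
{"op": "apply_moves", "data": {"moves": [[0, 0, 1, 0, 0, 0, 0.0], [0, 0, 0, 0, 0, 0, 0.0]]}}

```text
clock: 32.12
position: [0.5516, -0.0839, 0.0821]
orientation: [0.712, 0.702, 0.0, 0.0]
force: [-3.1, -0.6, 12.3]
grip_width: -0.0002
grasp_force: 5.6
```

Contact at 0.082, so blue is tall. Regrip and carry it to the middle green slot.

Call:
{"op": "apply_moves", "data": {"moves": [[0, 0, -20, 0, 0, 0, 0.0], [0, 0, -25, 0, 0, 0, 0.9], [0, 0, 0, 0, 0, 0, 0.9], [0, 0, 0, 0, 0, 0, 0.9], [0, 0, 0, 0, 0, 0, 0.9]]}}

```text
clock: 32.53
position: [0.551, -0.0839, 0.1261]
orientation: [0.712, 0.702, -0.0, 0.0]
force: [-0.1, -0.8, -0.3]
grip_width: 0.0482
grasp_force: 0.0
```

Call:
{"op": "apply_moves", "data": {"moves": [[0, 0, 30, 0, 0, 0, 0.9], [0, 0, 35, 0, 0, 0, 0.9], [0, 0, 17, 0, 0, 0, 0.9], [0, 0, 0, 0, 0, 0, 0.9], [0, 0, 0, 0, 0, 0, 0.9]]}}

```text
clock: 32.95
position: [0.5503, -0.0835, 0.0433]
orientation: [0.712, 0.702, -0.001, -0.001]
force: [1.2, 0.1, -0.8]
grip_width: 0.0767
grasp_force: 0.0
```

Call:
{"op": "apply_moves", "data": {"moves": [[0, 0, 0, 0, 0, 0, 0], [0, 0, 0, 0, 0, 0, 0], [0, 0, 0, 0, 0, 0, 0], [0, 0, 0, 0, 0, 0, 0], [0, 0, 0, 0, 0, 0, 0]], "squeeze": 40}}

```text
clock: 33.37
position: [0.5518, -0.084, 0.0455]
orientation: [0.712, 0.702, 0.0, 0.001]
force: [-2.7, 0.2, 9.1]
grip_width: 0.0332
grasp_force: 38.9
```

Call:
{"op": "apply_moves", "data": {"moves": [[0, 0, -20, 0, 0, 0, 0], [0, 0, -40, 0, 0, 0, 0], [0, 0, -40, 0, 0, 0, 0], [0, 0, -35, 0, 0, 0, 0], [0, 0, -20, 0, 0, 0, 0]]}}

```text
clock: 33.78
position: [0.5523, -0.0838, 0.2039]
orientation: [0.712, 0.702, 0.001, 0.002]
force: [0.6, 0.4, -2.0]
grip_width: 0.0331
grasp_force: 40.7
```

Call:
{"op": "apply_moves", "data": {"moves": [[20, 2, 0, 0, 0, 0, 0], [37, 4, 0, 0, 0, 0, 0], [37, 4, 0, 0, 0, 0, 0], [37, 4, 0, 0, 0, 0, 0], [37, 4, 0, 0, 0, 0, 0]]}}

```text
clock: 34.2
position: [0.5715, 0.0854, 0.2]
orientation: [0.712, 0.702, 0.0, 0.0]
force: [1.2, 0.1, -2.2]
grip_width: 0.0332
grasp_force: 40.8
```

Call:
{"op": "apply_moves", "data": {"moves": [[37, 4, 0, 0, 0, 0, 0], [37, 4, 0, 0, 0, 0, 0], [37, 4, 0, 0, 0, 0, 0], [32, 3, 0, 0, 0, 0, 0], [20, 2, 0, 0, 0, 0, 0]]}}

```text
clock: 34.62
position: [0.5902, 0.2508, 0.1998]
orientation: [0.711, 0.703, 0.001, -0.0]
force: [0.8, -0.7, -2.1]
grip_width: 0.0333
grasp_force: 40.8
```

Call:
{"op": "apply_moves", "data": {"moves": [[15, 1, 0, 0, 0, 0, 0], [0, 0, 0, 0, 0, 0, 0], [0, 0, 35, 0, 0, 0, 0], [0, 0, 25, 0, 0, 0, 0], [0, 0, 0, 0, 0, 0, 0]]}}

```text
clock: 35.03
position: [0.59, 0.2588, 0.1348]
orientation: [0.712, 0.702, -0.003, -0.001]
force: [-1.8, -0.4, -3.0]
grip_width: 0.0336
grasp_force: 40.6
```

```bash
python3 look2.py
```

```text
35.03 [0.59   0.2588 0.1348] [[0.015, 1.0, -0.006], [1.0, -0.015, -0.004], [-0.004, -0.006, -1.0]] 0.033593380474619856 [-1.8 -0.4 -3. ]
low z 0.06012214881951546 foot x 0.5853579216460696 0.5853579216460696 y 0.20935597399416797 0.20935597399416797
green (array([0.5926, 0.3   ]), array([0.1502, 0.0787]), 84.6)
orange (array([0.5026, 0.273 ]), array([0.1866, 0.2261]), 1.1)
green 2034 (array([0.5966, 0.287 ]), array([0.1708, 0.0802]), 84.7)
orange 4379 (array([0.4545, 0.2701]), array([0.0834, 0.2251]), 1.5)
```

View pics/w_tray.png

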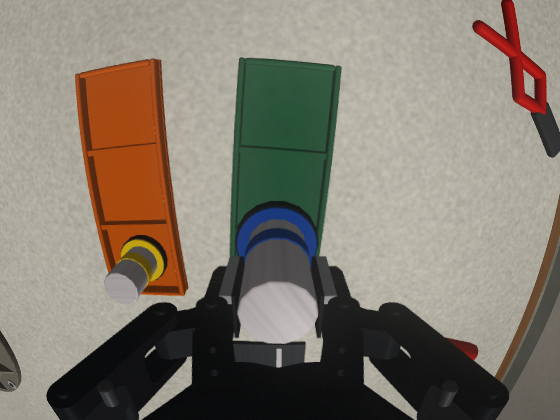

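Yellow stands in orange at (145,262), and blue is over the middle green slot with its foot at (276,235). Lowering.

Call:
{"op": "apply_moves", "data": {"moves": [[2, 1, 25, 0, 0, 0, 0], [0, 0, 30, 0, 0, 0, 0], [0, 0, 22, 0, 0, 0, 0], [0, 0, 5, 0, 0, 0, 0], [0, 0, 0, 0, 0, 0, 0]]}}

```text
clock: 35.55
position: [0.5933, 0.2632, 0.0578]
orientation: [0.712, 0.702, -0.0, -0.0]
force: [0.9, -0.1, -2.0]
grip_width: 0.0331
grasp_force: 40.7
```

Call:
{"op": "apply_moves", "data": {"moves": [[0, 0, 2, 0, 0, 0, 0], [0, 0, 2, 0, 0, 0, 0], [0, 0, 1, 0, 0, 0, 0], [0, 0, 0, 0, 0, 0, 0]]}}

```text
clock: 35.88
position: [0.5936, 0.2638, 0.0533]
orientation: [0.712, 0.702, 0.001, 0.0]
force: [0.9, 0.3, -2.7]
grip_width: 0.0332
grasp_force: 40.7
```

Call:
{"op": "apply_moves", "data": {"moves": [[0, 0, 3, 0, 0, 0, 0], [0, 0, 2, 0, 0, 0, 0], [0, 0, 1.5, 0, 0, 0, 0], [0, 0, 0, 0, 0, 0, 0], [0, 0, 0, 0, 0, 0, 0]]}}

```text
clock: 36.3
position: [0.593, 0.2636, 0.0457]
orientation: [0.712, 0.702, -0.0, -0.0]
force: [0.1, 0.5, -1.6]
grip_width: 0.0328
grasp_force: 40.7
```

Call:
{"op": "apply_moves", "data": {"moves": [[0, 0, 1.5, 0, 0, 0, 0], [0, 0, 0, 0, 0, 0, 0], [0, 0, 0, 0, 0, 0, 0.6], [0, 0, 0, 0, 0, 0, 0.9], [0, 0, 0, 0, 0, 0, 0.9]]}}

```text
clock: 36.72
position: [0.5932, 0.2637, 0.0444]
orientation: [0.712, 0.702, 0.0, 0.0]
force: [0.1, 0.2, -0.1]
grip_width: 0.0682
grasp_force: 0.0
```

Call:
{"op": "apply_moves", "data": {"moves": [[0, 0, -20, 0, 0, 0, 0.9], [0, 0, -40, 0, 0, 0, 0.9], [0, 0, -40, 0, 0, 0, 0.9], [0, 0, -40, 0, 0, 0, 0.9], [0, 0, -20, 0, 0, 0, 0.7]]}}

```text
clock: 37.13
position: [0.5942, 0.2645, 0.2095]
orientation: [0.712, 0.702, 0.002, 0.001]
force: [1.3, -0.5, -0.2]
grip_width: 0.0664
grasp_force: 0.0
```

Now back to the fin.

Call:
{"op": "apply_moves", "data": {"moves": [[-20, -2, 0, 0, 0, 0, 0.7], [-38, -3, 0, 0, 0, 0, 0.7], [-38, -3, 0, 0, 0, 0, 0.7], [-38, -3, 0, 0, 0, 0, 0.7], [-38, -3, 0, 0, 0, 0, 0.7]]}}

```text
clock: 37.55
position: [0.5762, 0.0902, 0.2045]
orientation: [0.712, 0.702, 0.0, 0.0]
force: [0.7, -0.7, -0.4]
grip_width: 0.0594
grasp_force: 0.0
```

Call:
{"op": "apply_moves", "data": {"moves": [[-38, -3, 0, 0, 0, 0, 0.7], [-30, -2, 0, 0, 0, 0, 0.7], [-16, -1, 0, 0, 0, 0, 0.7], [-7, -1, 0, 0, 0, 0, 0.7], [0, 0, 0, 0, 0, 0, 0.7]]}}

```text
clock: 37.97
position: [0.5683, -0.0006, 0.2044]
orientation: [0.713, 0.701, -0.0, 0.0]
force: [0.1, -0.1, -0.3]
grip_width: 0.0599
grasp_force: 0.0
```

Call:
{"op": "apply_moves", "data": {"moves": [[0, 0, 35, 0, 0, 0, 0.7], [0, 0, 35, 0, 0, 0, 0.7], [0, 0, 35, 0, 0, 0, 0.7], [0, 0, 13, 0, 0, 0, 0.7], [0, 0, 0, 0, 0, 0, 0.7]]}}

```text
clock: 38.38
position: [0.5667, 0.0025, 0.0836]
orientation: [0.711, 0.703, -0.002, -0.002]
force: [-0.5, 0.7, 0.5]
grip_width: 0.0599
grasp_force: 0.0
```

Run:
```python
from h import *
st()
f=grab_frame('top'); P=cloud(f); ok=f['range_z']>0
for n,xy in(('red',(.585,.19)),('blue',(.592,.263)),('yel',(.454,.197))): print(n,legs(P,ok,xy,.05,.1,.035))
```

```text
38.38 [0.5667 0.0025 0.0836] [[0.012, 1.0, -0.005], [1.0, -0.012, 0.001], [0.001, -0.005, -1.0]] 0.059935661453962855 [-0.5  0.7  0.5]
red (array([0.5865, 0.1895]), 0.0171, 0.0825, 146)
blue (array([0.5923, 0.2637]), 0.0172, 0.0825, 144)
yel (array([0.4543, 0.1969]), 0.0169, 0.069, 153)
```

Call:
{"op": "apply_moves", "data": {"moves": [[0, 0, 0, 0, 0, 0, 0], [0, 0, 0, 0, 0, 0, 0], [0, 0, 0, 0, 0, 0, 0], [0, 0, 0, 0, 0, 0, 0], [0, 0, 0, 0, 0, 0, 0]], "squeeze": 25}}

```text
clock: 38.85
position: [0.5706, 0.0011, 0.0884]
orientation: [0.712, 0.702, 0.002, 0.002]
force: [6.4, 0.0, 5.1]
grip_width: 0.0192
grasp_force: 31.8
```

Call:
{"op": "apply_moves", "data": {"moves": [[-18, 0, 0, 0, 0, 0, 0], [-22, 0, 0, 0, 0, 0, 0], [-22, 0, 0, 0, 0, 0, 0], [-15, 0, 0, 0, 0, 0, 0], [-7, 0, 0, 0, 0, 0, 0]]}}

```text
clock: 39.27
position: [0.5691, -0.0853, 0.0884]
orientation: [0.713, 0.701, 0.001, 0.002]
force: [5.0, 26.4, 6.0]
grip_width: 0.0192
grasp_force: 31.9
```

Call:
{"op": "apply_moves", "data": {"moves": [[-1, 0, 0, 0, 0, 0, 0], [0, 0, 0, 0, 0, 0, 0], [0, 0, 0, 0, 0, 0, 0]]}}

```text
clock: 39.52
position: [0.5691, -0.0847, 0.0883]
orientation: [0.712, 0.702, 0.001, 0.002]
force: [4.1, -2.4, 6.3]
grip_width: 0.0196
grasp_force: 32.0
```

The stop was felt as a 26 N spike. Release, rise clear and check.

Call:
{"op": "apply_moves", "data": {"moves": [[0, 0, 0, 0, 0, 0, 0.7], [0, 0, 0, 0, 0, 0, 0.7], [0, 0, 0, 0, 0, 0, 0.7], [0, 0, -20, 0, 0, 0, 0.7], [0, 0, -40, 0, 0, 0, 0.7]]}}

```text
clock: 39.93
position: [0.5645, -0.0837, 0.1433]
orientation: [0.712, 0.702, -0.002, -0.003]
force: [0.2, 0.5, 0.4]
grip_width: 0.0596
grasp_force: 0.0
```

Call:
{"op": "apply_moves", "data": {"moves": [[0, 0, -40, 0, 0, 0, 0.7], [0, 0, -40, 0, 0, 0, 0.7], [-35, -15, 0, 0, 0, 0, 0.7], [-35, -15, 0, 0, 0, 0, 0.7], [-35, -15, 0, 0, 0, 0, 0.7]]}}

```text
clock: 40.35
position: [0.5202, -0.1892, 0.2273]
orientation: [0.711, 0.703, 0.0, 0.001]
force: [0.9, -1.4, 0.1]
grip_width: 0.0599
grasp_force: 0.0
```

Call:
{"op": "apply_moves", "data": {"moves": [[-35, -15, 0, 0, 0, 0, 0.7], [-35, -15, 0, 0, 0, 0, 0.7], [-20, -10, 0, 0, 0, 0, 0.7], [0, 0, 0, 0, 0, 0, 0.7], [0, 0, 0, 0, 0, 0, 0.7]]}}

```text
clock: 40.77
position: [0.4786, -0.2789, 0.2263]
orientation: [0.713, 0.701, -0.0, -0.0]
force: [0.5, 0.7, 0.2]
grip_width: 0.0596
grasp_force: 0.0
```

Run:
```python
from h import *
st()
f=grab_frame('top'); P=cloud(f); ok=f['range_z']>0; save('tend',f)
for n,xy in(('red',(.585,.19)),('blue',(.592,.263)),('yel',(.454,.197))): print(n,legs(P,ok,xy,.05,.1,.035))
m=ok&(P[...,2]>.1)&(abs(P[...,0]-.56)<.05)&(abs(P[...,1]+.08)<.06)&(P[...,2]<.12);print('fin',rect(P,m))
m=ok&(P[...,2]>.08)&(np.hypot(P[...,0]-.727,P[...,1]+.132)<.06);print('tin',rect(P,m))
```

```text
40.77 [ 0.4786 -0.2789  0.2263] [[0.017, 1.0, -0.0], [1.0, -0.017, 0.0], [0.0, -0.0, -1.0]] 0.05964569708854811 [0.5 0.7 0.2]
red (array([0.5861, 0.19  ]), 0.0168, 0.0826, 146)
blue (array([0.5916, 0.2636]), 0.0172, 0.0822, 154)
yel (array([0.4542, 0.1972]), 0.0168, 0.0689, 145)
fin (array([ 0.5682, -0.0826]), array([0.034 , 0.0207]), 89.0)
tin (array([ 0.7263, -0.1326]), array([0.0551, 0.054 ]), 56.8)
```

View pics/tend.png

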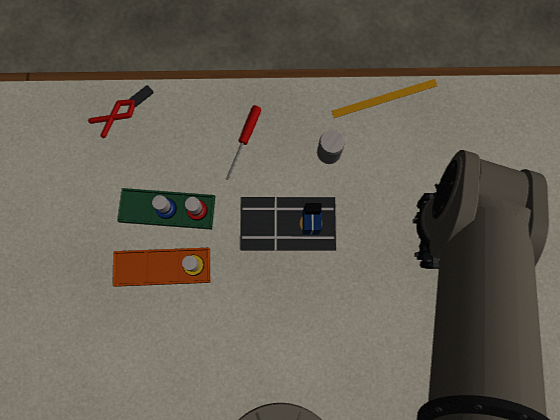

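The picture shows red (196,208) and blue (164,206) in green, yellow (193,265) in orange, and the block parked at (312,220). Nothing else has moved.

```bash
python3 -c "
from h import *
print(job_done())"
```

```text
the job is handed in; nothing more can be done
None
```

I handed the job in: red and blue felt taller than the step and stand in the green tray, yellow felt shorter and stands in the orange tray, and the block is parked back over the pad. The last camera check showed the oil tin and tools undisturbed; the hand-in returned no verdict.

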